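Strip the bearing covers and send them to the wash bay

TASK

With the heel bar, prise the clipped cover off every bearing housing that still has one (no pulling at a cover with the fingers until the bar has freed it from its clips), and put all the covers and the loose hub nuts into the orange tote. Then push the loaded tote along the rollers until it is fully home against the end of the bay; finish with the heel bar standing upright in its pocket again, and leave the other things on the bench alone.

Things in the scene. Friction and masses are not known exactly. Their poses are not given: they have to be found in the camera images.
- housing1_seat (a point): Bearing housing fixed to the bench: grey base 90 x 90 x 12 mm, on it a block 60 x 60 mm reaching 38 mm above the bench, on that a steel seat at 48 mm with a stop to 58 mm at its -x edge. This point: where coverN_mid lies when seated, on the axis, 60 mm high. On its +x side, the prying side, one sprung clip (8 mm wide, 38 to 63 mm high, 22 to 35 mm out) hooks 3 mm over the middle of the plate's edge.
- housing1_gap (a point): Prying gap of housing 1, open to +x: 10 mm high (38 to 48 mm above the bench) under the plate's edge, from 8 mm out from the axis outwards; the bar's tines pass either side of the clip, between lugs 43 mm apart. This point: under that edge, 25 mm out, 43 mm high. 10 to 20 N up, raising the edge 11 to 17 mm, frees the cover: the clip snaps in below and holds this edge up 13 mm, the far edge on the seat.
- cover1_mid (a point): Clipped aluminium cover that starts seated on housing 1 (may be absent; the housing is then bare): square plate 50 x 50 x 3.5 mm with a round boss on top, 34 mm across and 20.5 mm tall; 24 mm tall in all, 80 g. This point: its centre, half-way up (12 mm above the plate's underside); z up, x and y along the plate's edges and the housing's x and y while seated.
- housing2_seat (a point): Bearing housing fixed to the bench: grey base 90 x 90 x 12 mm, on it a block 60 x 60 mm reaching 38 mm above the bench, on that a steel seat at 48 mm with a stop to 58 mm at its -x edge. This point: where coverN_mid lies when seated, on the axis, 60 mm high. On its +x side, the prying side, one sprung clip (8 mm wide, 38 to 63 mm high, 22 to 35 mm out) hooks 3 mm over the middle of the plate's edge.
- housing2_gap (a point): Prying gap of housing 2, open to +x: 10 mm high (38 to 48 mm above the bench) under the plate's edge, from 8 mm out from the axis outwards; the bar's tines pass either side of the clip, between lugs 43 mm apart. This point: under that edge, 25 mm out, 43 mm high. 10 to 20 N up, raising the edge 11 to 17 mm, frees the cover: the clip snaps in below and holds this edge up 13 mm, the far edge on the seat.
- cover2_mid (a point): Clipped aluminium cover that starts seated on housing 2 (may be absent; the housing is then bare): square plate 50 x 50 x 3.5 mm with a round boss on top, 34 mm across and 20.5 mm tall; 24 mm tall in all, 80 g. This point: its centre, half-way up (12 mm above the plate's underside); z up, x and y along the plate's edges and the housing's x and y while seated.
- housing3_seat (a point): Bearing housing fixed to the bench: grey base 90 x 90 x 12 mm, on it a block 60 x 60 mm reaching 38 mm above the bench, on that a steel seat at 48 mm with a stop to 58 mm at its -x edge. This point: where coverN_mid lies when seated, on the axis, 60 mm high. On its +x side, the prying side, one sprung clip (8 mm wide, 38 to 63 mm high, 22 to 35 mm out) hooks 3 mm over the middle of the plate's edge.
- housing3_gap (a point): Prying gap of housing 3, open to +x: 10 mm high (38 to 48 mm above the bench) under the plate's edge, from 8 mm out from the axis outwards; the bar's tines pass either side of the clip, between lugs 43 mm apart. This point: under that edge, 25 mm out, 43 mm high. 10 to 20 N up, raising the edge 11 to 17 mm, frees the cover: the clip snaps in below and holds this edge up 13 mm, the far edge on the seat.
- cover3_mid (a point): Clipped aluminium cover that starts seated on housing 3 (may be absent; the housing is then bare): square plate 50 x 50 x 3.5 mm with a round boss on top, 34 mm across and 20.5 mm tall; 24 mm tall in all, 80 g. This point: its centre, half-way up (12 mm above the plate's underside); z up, x and y along the plate's edges and the housing's x and y while seated.
- bar_grip (a point): Heel bar (small L-shaped pry bar with a forked foot, 200 g) upright in its pocket: 150 mm tall, square handle 18 mm thick (lower half 16 mm). Foot 34 mm wide, 5 mm thick: two tines 7 mm wide, 20 mm apart, slot open from 8 mm off the handle's axis to the tips 42 mm off it, towards the bar's -x. This point: on the handle's axis, 105 mm above the foot's underside, 45 mm below the top; z up.
- pocket_rest (a point): Steel pocket fixed to the bench that holds the heel bar: open-topped box, inside 64 mm (x) by 46 mm (y), walls 60 mm high over the bench, floor 4 mm above the bench. This point: on its floor, 17 mm from its middle along its +x; the bar's handle axis stands over it with the bar's foot pointing to the pocket's -x.
- pocket: The same pocket; origin on the bench under its middle, axes as for pocket_rest.
- nut1_mid (a point): Loose steel hub nut lying flat on the bench (one of the two may be absent): hexagon, 36 mm across flats, 24 mm tall, 120 g; flats face its own x axis and every 60 degrees from it. This point: its centre, half-way up.
- nut2_mid (a point): Loose steel hub nut lying flat on the bench (one of the two may be absent): hexagon, 36 mm across flats, 24 mm tall, 120 g; flats face its own x axis and every 60 degrees from it. This point: its centre, half-way up.
- tote: Orange open tote on the rollers: 130 mm (x) by 170 mm (y), 60 mm tall, walls and floor 4 mm, 350 g. Origin: centre of its underside, 38 mm above the bench; y along the roller track towards the bay.
- bay_home (a point): Where the tote's origin lies when the tote is fully home against the end wall of the bay at the +y end of the roller track (fixed; free-turning steel rollers across the way, side rails 50 mm high with 3 mm play each side of the tote, bay walls 66 mm high and 150 mm long). Its y axis is the direction of travel. The track's other end is open for pushing from behind.
- screwdriver: Bystander, not part of the job: screwdriver with red handle, lying on the bench. Origin: near its middle.
- tube: Bystander, not part of the job: short square steel tube, 140 x 30 x 30 mm, lying on the bench. Origin: at its middle, on the bench.
- grease_tin: Bystander, not part of the job: blue tin, 64 mm across, 60 mm tall. Origin: at its middle, on the bench.
- wrench: Bystander, not part of the job: spanner lying on the bench. Origin: near its middle.
- spray_can: Bystander, not part of the job: spray can, 60 mm across, 160 mm tall. Origin: at its middle, on the bench.
- jar: Bystander, not part of the job: glass jar, 60 mm across, 70 mm tall. Origin: at its middle, on the bench.
Mind the look-alikes: they are no part of the job. What is shaped like the part that bears housing3_seat but purple is not meant.

How it is judged:
By the outcome, as a careful person would: the job done as asked, in the order asked, and still so for the second after the job is handed in, with the robot touching nothing.
Of cover1, cover2, cover3 only 2 to 3 are there at a start; the rules pass over those that are not, and their reading is None.
Of nut1, nut2 only 1 to 2 are there at a start; the rules pass over those that are not, and their reading is None.
At some moment in a run one of nut1, nut2 may be knocked a few centimetres aside while the robot is not near it.
It also fails if it takes over 210 s, if anything falls off the work surface, if the arm or the gripper's body presses on something with over 40 N, if the wrist force passes 120 N, or if a joint passes its speed limit or range.

ROBOT

A 7-joint arm with a two-finger parallel gripper is mounted at the origin on the work surface. World frame = base frame: x ahead of the robot, y to its left, z up, the work surface at z = 0. Lengths are in m, angles in degrees, forces in N, time in s.
With the tool pointing down it reaches from about 0.425 to 0.875 m from the base axis. Payload 4.7 kg.
Tool frame: the origin (TCP) lies midway between the tips of the shut fingers; the grasp point (between the pads) lies env.grip_point_offset behind it (env.grip_point_offset is the distance from the TCP to the grasp point, in m); z points along the fingers, y is the line along which they close (so a half turn about z gives the same grasp; the last joint's range is limited). The gripper opens to 87 mm and grips with 3 to 60 N. Pads are 19 mm wide; open, the fingers measure 117 mm over their backs; the gripper's body (75 mm by 190 mm) begins 51 mm behind the grasp point.
Start: joints at [-70.124, 18.392, -4.016, 83.108, 1.295, 78.541, -3.26], TCP at [0.212, 0.614, 0.223] pointing down, gripper open.
Joint ranges: [-163.93, 163.93], [-17.29, 119.83], [-79.2, 71.16], [3.27, 140.29], [-89.18, 269.18], [5.43, 117.66], [-154.24, 154.24]. Speed limits (degrees/s): [147.25, 147.25, 180, 180, 180, 180, 180].

INTERFACE

Orientations are given as [roll, pitch, yaw] about the fixed x, y, z axes, in that order (R = Rz(yaw) Ry(pitch) Rx(roll)).
In Python, from cell import env gives the robot as it stands.
- The arm moves only by the shell command python3 -m creep 'ROWS' [FORCE]. ROWS is a JSON object of lists of equal length, an entry for each row: "translation": the shift along the tool's x, y, z in units of 0.08 m (1.0 is 0.08 m), a list of three; "turn": the turn, a rotation vector about the tool's x, y, z in units of 180 degrees (1.0 is 180 degrees), a list of three; "grip": the opening, from 0 (shut) to 1 (fully open). In form: {"translation": [[x, y, z], ...], "turn": [[ax, ay, az], ...], "grip": [grip, ...]}. A call has 1 to 5 rows; each row shifts and turns the commanded pose from where the row before left it, along the tool's axes as they then stand; what a row does not reach is not made up. A row lasts 1/8 s, in which the tool goes at most 62.5 mm and 10.7 degrees, less where a joint would pass 70% of its speed; a pose out of reach is approached as far as the arm can. A call with a number of a shift or a turn outside -1 to 1 is refused whole. A call with a gripper value outside its range is refused whole. The fingers move at their own pace and stop on an object; FORCE is the grip in N (left out, the last holds). Time passes only in rows, so rows that do not move let the fingers close. It gives the time, the measured TCP pose, the force, the opening and the grip force at its end, in the units of the state.
- env.get_obs(): the state, without advancing time (a new reading comes with each control period).
- env.read_camera(name): name is "scene" or "side" or "wrist"; returns a dict with "frame" (400x640x3 uint8, red, green, blue), "z_map" (400x640 float32, m along the optical axis (not along the pixel's ray), 0 where there is no reading), "K" (3x3 intrinsics, pixels), "rvec" (rotation vector, rad) and "tvec" (3), from world to camera coordinates, as OpenCV has them. Camera axes: x right, y down, z forward; pixel columns grow to the right and rows downward; lengths in m; the calibration is good to about 2 mm. A picture is of the moment at which its call begins.
- env.sign_off(): hands the job in; it is judged then, once.
The state is a dict: "time_s": time; "qpos": joint angles; "joint_velocities": joint speeds; "effort": joint torques, N m; "tool_pos": TCP position; "tool_rot": TCP orientation; "force": force on the tool from outside, world axes, zero at the start; "wrist_torque": the same for the moment, N m; "grip_width": finger opening in m; "grasp_force": force on a finger pad.
Only numpy, scipy, OpenCV 4.12 (cv2) and the standard library are available. Lean on these libraries where they do the work, as an engineer would, in place of code of your own. Each camera call takes 0.05 s, during which the arm holds its last target. There are 200 camera calls.

## Working session

There is one attempt and no reset: what is moved stays moved. The work goes in short steps, Python scripts to look and compute and a shell command to move; the robot and the scene stay as the last step left them, time stands still between calls to the robot, and variables do not carry over. Pictures are saved under pics/ and viewed, at most 14 in all, crops included, and the job is handed in when it is done.

```bash
ls; mkdir -p pics
cat > h.py <<'E'
import numpy as np, cv2
from cell import env
from scipy.spatial.transform import Rotation as R
def cam(n,save=None):
    c=env.read_camera(n)
    np.savez('last_'+n,**c)
    if save: cv2.imwrite('pics/'+save,c['frame'][:,:,::-1])
    return c
def load(n): return dict(np.load('last_'+n+'.npz'))
def cloud(c):
    z=c['z_map'];K=c['K'];v,u=np.indices(z.shape)
    p=np.stack([(u-K[0,2])/K[0,0]*z,(v-K[1,2])/K[1,1]*z,z],-1)
    M=cv2.Rodrigues(c['rvec'])[0]
    w=(p-c['tvec'].reshape(3))@M
    w[z==0]=np.nan
    return w
def proj(c,P): return cv2.projectPoints(np.array(P,float).reshape(-1,3),c['rvec'],c['tvec'],c['K'],None)[0].reshape(-1,2)
def move(pos,yaw=None):
    """print translation/turn units needed from current pose, tool down"""
    o=env.get_obs();T=R.from_euler('xyz',o['tool_rot'],degrees=True)
    d=T.inv().apply(np.array(pos)-o['tool_pos'])
    print('units',np.round(d/0.08,3))
    if yaw is not None:
        G=R.from_euler('xyz',[180,0,yaw],degrees=True)
        print('turn',np.round((T.inv()*G).as_rotvec()/np.pi,4))
E
python3 - <<'E'
from h import *
o=env.get_obs();print(o,env.grip_point_offset)
for n in('scene','side','wrist'):
    c=cam(n,n+'0.png');print(n,c['K'].ravel(),-cv2.Rodrigues(c['rvec'])[0].T@c['tvec'].reshape(3))
E
```

```text
pics
{'time_s': 0.0, 'qpos': array([-70.1228391 ,  18.43863252,  -4.01601359,  83.17513101,
         1.29489785,  78.54048282,  -3.25926028]), 'joint_velocities': array([ 0.05955703, -0.06896039,  0.02812973, -0.01745261,  0.03547396,
       -0.02983994,  0.02169273]), 'effort': array([-1.26451181e-03, -4.91286635e+01, -4.04450800e-01, -3.12524414e+01,
       -6.38622791e-02,  4.38528636e-02,  1.78312166e-04]), 'tool_pos': array([0.21222396, 0.61379188, 0.22146441]), 'tool_rot': array([-1.79890993e+02,  5.51021118e-03,  1.60933776e+02]), 'force': array([-0.21635965, -0.46558464, -0.72944899]), 'wrist_torque': array([0.01017504, 0.05138885, 0.04963287]), 'grasp_force': 0.0, 'grip_width': 0.08717651280222376} 0.0187
scene [504.26367455   0.         318.3727906    0.         504.26367455
 187.63496149   0.           0.           1.        ] [1.69246317 0.01358345 1.35008006]
side [402.76805463   0.         323.61900296   0.         402.76805463
 199.93220358   0.           0.           1.        ] [0.45223584 1.07438727 0.76488765]
wrist [354.79266137   0.         317.36560149   0.         354.79266137
 197.42672525   0.           0.           1.        ] [0.1460613  0.63562159 0.3835321 ]
```

View pics/scene0.png

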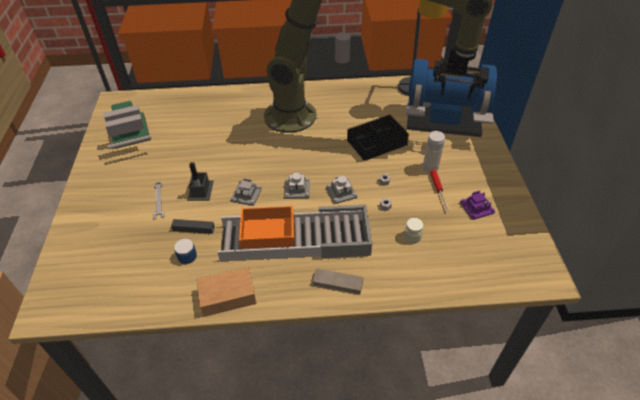

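View pics/side0.png

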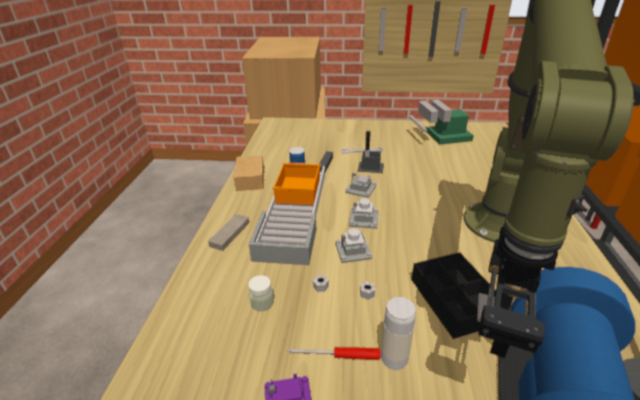

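The scene view shows the bar in its pocket at (198,185) and the housings at (246,190), (297,184) and (342,187). The nuts are at (385,180) and (386,204), the tote at (267,228), and the bay at the right end (345,230). The purple look-alike is at (479,204). I'll enlarge this next.

Run:
```python
from h import *
c=load('scene')
f=c['frame'][150:270,170:410,::-1]
cv2.imwrite('pics/z1.png',cv2.resize(f,None,fx=3.3,fy=3.3,interpolation=cv2.INTER_CUBIC))
w=cloud(c)
# objects by height over local box
for n,(u0,u1,v0,v1) in dict(pocket=(185,215,160,202),h1=(228,265,175,206),h2=(280,313,170,200),h3=(325,360,172,204),n1=(376,395,172,188),n2=(376,396,196,212),tote=(236,299,204,250),track=(215,375,200,262)).items():
    p=w[v0:v1,u0:u1].reshape(-1,3);p=p[np.isfinite(p[:,0])]
    for lo in (0.008,0.017,0.05,0.065):
        q=p[p[:,2]>lo]
        if len(q)>5: print(n,lo,len(q),q.min(0).round(3),q.max(0).round(3),q.mean(0).round(3))
```

```text
pocket 0.008 540 [ 0.261 -0.41   0.008] [ 0.459 -0.294  0.162] [ 0.416 -0.341  0.057]
pocket 0.017 450 [ 0.359 -0.374  0.017] [ 0.449 -0.312  0.162] [ 0.418 -0.341  0.066]
pocket 0.05 265 [ 0.359 -0.373  0.05 ] [ 0.446 -0.314  0.162] [ 0.42  -0.342  0.088]
pocket 0.065 144 [ 0.374 -0.37   0.065] [ 0.444 -0.318  0.162] [ 0.425 -0.344  0.113]
h1 0.008 550 [ 0.349 -0.236  0.008] [ 0.5   -0.111  0.069] [ 0.452 -0.171  0.031]
h1 0.017 379 [ 0.405 -0.227  0.017] [ 0.492 -0.124  0.069] [ 0.449 -0.174  0.039]
h1 0.05 81 [ 0.405 -0.209  0.05 ] [ 0.478 -0.142  0.069] [ 0.437 -0.175  0.054]
h2 0.008 550 [ 0.349 -0.052  0.008] [0.48  0.069 0.081] [0.442 0.01  0.034]
h2 0.017 363 [ 0.385 -0.035  0.017] [0.478 0.056 0.081] [0.441 0.011 0.045]
h2 0.05 161 [ 0.402 -0.017  0.05 ] [0.465 0.037 0.081] [0.436 0.01  0.062]
h2 0.065 61 [ 0.411 -0.006  0.066] [0.463 0.023 0.081] [0.433 0.009 0.073]
h3 0.008 555 [0.359 0.112 0.008] [0.517 0.237 0.079] [0.47  0.166 0.035]
h3 0.017 371 [0.408 0.12  0.017] [0.517 0.219 0.079] [0.471 0.167 0.046]
h3 0.05 169 [0.428 0.136 0.05 ] [0.496 0.2   0.079] [0.465 0.167 
[... 328 characters left out ...]
 [0.56  0.336 0.033] [0.54  0.317 0.025]
tote 0.008 2625 [ 0.494 -0.204  0.008] [0.733 0.008 0.108] [ 0.649 -0.095  0.06 ]
tote 0.017 2609 [ 0.577 -0.204  0.017] [0.733 0.008 0.108] [ 0.65  -0.095  0.06 ]
tote 0.05 1313 [ 0.581 -0.2    0.05 ] [0.733 0.008 0.108] [ 0.66  -0.097  0.078]
tote 0.065 933 [ 0.581 -0.18   0.065] [ 0.727 -0.008  0.108] [ 0.659 -0.097  0.087]
track 0.008 6592 [ 0.467 -0.285  0.008] [0.763 0.266 0.108] [ 0.66  -0.008  0.047]
track 0.017 6066 [ 0.479 -0.255  0.017] [0.748 0.239 0.108] [ 0.661 -0.008  0.05 ]
track 0.05 2167 [ 0.57  -0.255  0.05 ] [0.748 0.239 0.108] [ 0.663 -0.006  0.071]
track 0.065 1266 [ 0.575 -0.18   0.065] [0.747 0.238 0.108] [ 0.661 -0.025  0.082]
```

View pics/z1.png

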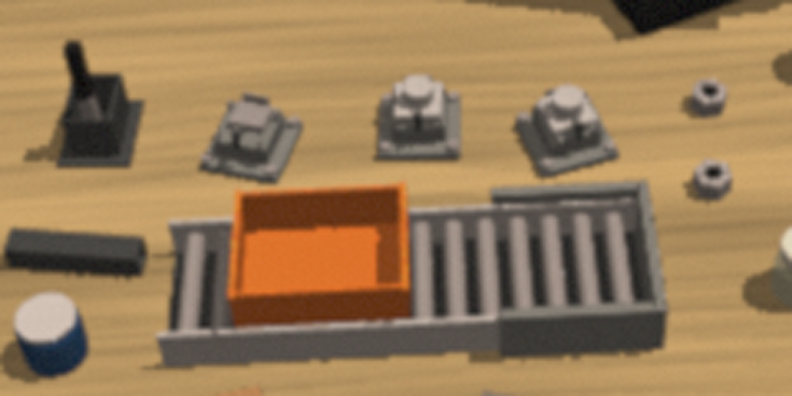

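The left housing (246,190) has no boss, so it is bare. Housings 2 and 3 carry covers, there are two nuts, and the purple housing stays untouched. I'll turn to yaw 90 and raise the arm for wrist views.

```bash
python3 -m creep '{"translation":[[0,0,-0.2],[0,0,-0.2],[0,0,-0.2],[0,0,-0.2],[0,0,0]],"turn":[[0,0,0.05],[0,0,0.05],[0,0,0.05],[0,0,0.05],[0,0,0.05]],"grip":[1,1,1,1,1]}'
python3 -m creep '{"translation":[[0,0,0],[0,0,0],[0,0,0],[0,0,0]],"turn":[[0,0,0.05],[0,0,0.05],[0,0,0.044],[0,0,0]],"grip":[1,1,1,1]}'
python3 - <<'E'
from h import *
move([0.46,0.24,0.29],90)
E
```

```text
time_s: 0.78
tool_pos: [0.2125, 0.6149, 0.288]
tool_rot: [179.9, -0.1, 115.6]
force: [0.5, -0.2, 0.5]
grip_width: 0.0873
grasp_force: 0.0
time_s: 1.27
tool_pos: [0.2123, 0.6142, 0.2862]
tool_rot: [-180.0, 0.0, 90.1]
force: [0.6, -0.3, 0.6]
grip_width: 0.0868
grasp_force: 0.0
units [-4.683  3.088 -0.045]
turn [-0.      0.0002  0.0006]
```

```bash
python3 -m creep '{"translation":[[-0.58,0.38,0],[-0.58,0.38,0],[-0.58,0.38,0],[-0.58,0.38,0]],"turn":[[0,0,0],[0,0,0],[0,0,0],[0,0,0]],"grip":[1,1,1,1]}'
python3 -m creep '{"translation":[[-0.58,0.38,0],[-0.58,0.38,0],[-0.58,0.39,0],[-0.58,0.4,0],[0,0,0]],"turn":[[0,0,0],[0,0,0],[0,0,0],[0,0,0],[0,0,0]],"grip":[1,1,1,1,1]}'
python3 - <<'E'
from h import *
c=cam('wrist','w1.png'); print(cv2.Rodrigues(c['rvec'])[0].round(3),env.get_obs()['tool_pos'])
np.savez('w1',**c)
E
python3 -m creep '{"translation":[[-0.7,0,0],[-0.7,0,0],[-0.7,0,0],[-0.7,0,0],[0,0,0]],"turn":[[0,0,0],[0,0,0],[0,0,0],[0,0,0],[0,0,0]],"grip":[1,1,1,1,1]}'
python3 - <<'E'
from h import *
c=cam('wrist','w2.png'); print(env.get_obs()['tool_pos'])
np.savez('w2',**c)
E
python3 -m creep '{"translation":[[-0.7,0,0],[-0.7,0,0],[-0.7,0,0],[-0.7,0,0],[-0.7,0,0]],"turn":[[0,0,0],[0,0,0],[0,0,0],[0,0,0],[0,0,0]],"grip":[1,1,1,1,1]}'
python3 -m creep '{"translation":[[-0.7,0,0],[0,0,0]],"turn":[[0,0,0],[0,0,0]],"grip":[1,1]}'
python3 - <<'E'
from h import *
c=cam('wrist','w3.png'); print(env.get_obs()['tool_pos'])
np.savez('w3',**c)
a=[cv2.imread(f'pics/w{i}.png') for i in(1,2,3)]
cv2.imwrite('pics/w123.png',cv2.resize(np.vstack([a[1],a[2]]),None,fx=.75,fy=.75,interpolation=cv2.INTER_AREA))
E
```

```text
time_s: 1.78
tool_pos: [0.3349, 0.4271, 0.2866]
tool_rot: [180.0, -0.0, 90.2]
force: [1.0, 0.5, 0.3]
grip_width: 0.0872
grasp_force: 0.0
time_s: 2.4
tool_pos: [0.4609, 0.2378, 0.287]
tool_rot: [179.9, 0.1, 89.6]
force: [-0.3, 0.3, -0.7]
grip_width: 0.087
grasp_force: 0.0
[[ 1.    -0.007  0.001]
 [-0.007 -0.967  0.255]
 [-0.001 -0.255 -0.967]] [0.4591357  0.24107452 0.28675365]
time_s: 3.08
tool_pos: [0.458, 0.0159, 0.2871]
tool_rot: [179.9, -0.0, 89.8]
force: [0.2, 0.5, 0.4]
grip_width: 0.0869
grasp_force: 0.0
[0.45797799 0.01902448 0.28691184]
time_s: 3.75
tool_pos: [0.4598, -0.2594, 0.2866]
tool_rot: [179.9, -0.1, 90.4]
force: [1.1, 0.4, 0.2]
grip_width: 0.0869
grasp_force: 0.0
time_s: 4.0
tool_pos: [0.4581, -0.319, 0.2855]
tool_rot: [-179.8, 0.2, 89.8]
force: [-0.8, -0.1, -0.5]
grip_width: 0.0866
grasp_force: 0.0
[ 0.45892819 -0.31634247  0.28552417]
```

View pics/w123.png

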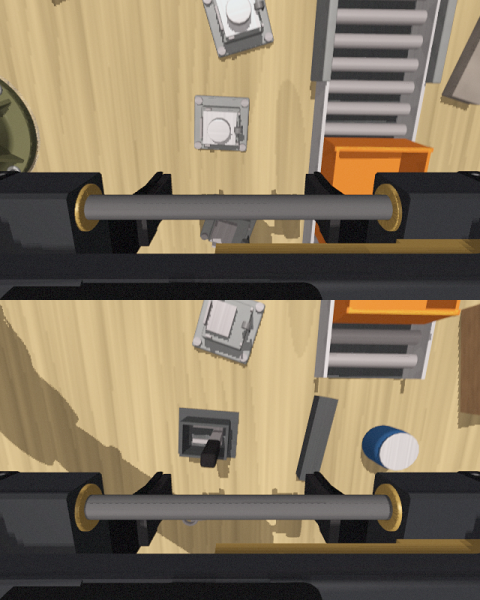

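View pics/w1.png

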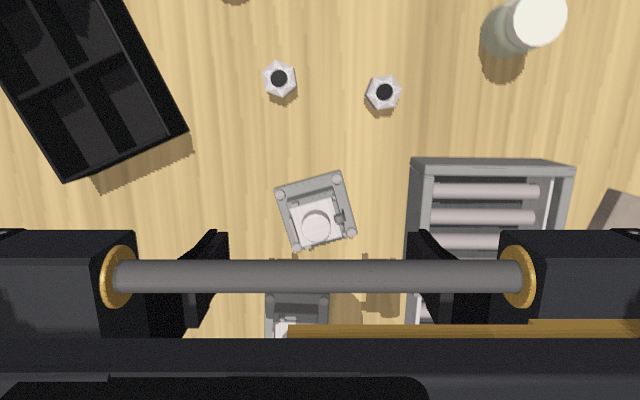

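The wrist views show the clip on the +x side of both covered housings: housing 2 near (222,124) in the top half, with housing 3 above it turned by about 15–20°. The pocket and bar are at (208,440), with the foot pointing to -x. The nuts are at (279,79) and (383,92) in w1. Next I'll fit rectangles to the depth points.

Run:
```python
from h import *
W={k:cloud(dict(np.load(k+'.npz'))) for k in('w1','w2','w3')}
def sel(k,ctr,r,lo,hi):
    p=W[k].reshape(-1,3);p=p[np.isfinite(p[:,0])]
    return p[(np.hypot(p[:,0]-ctr[0],p[:,1]-ctr[1])<r)&(p[:,2]>lo)&(p[:,2]<hi)]
def rect(n,k,ctr,r,lo,hi):
    q=sel(k,ctr,r,lo,hi)
    a=cv2.minAreaRect((q[:,:2]*1000).astype(np.float32))
    print(n,k,len(q),'c',np.round(a[0],1),'size',np.round(a[1],1),'ang',round(a[2],1),'z',q[:,2].mean().round(4),'mean',q[:,:2].mean(0).round(4))
rect('nut1','w1',(.42,.33),.035,.018,.03)
rect('nut2','w1',(.54,.317),.035,.018,.03)
rect('h3base','w1',(.465,.167),.075,.008,.016);rect('h3base','w2',(.465,.167),.075,.008,.016)
rect('h3boss','w1',(.465,.167),.035,.068,.08);rect('h3boss','w2',(.465,.167),.03,.068,.08)
rect('h3plate','w2',(.465,.167),.045,.0495,.0545)
rect('h2base','w2',(.436,.01),.075,.008,.016)
rect('h2boss','w2',(.436,.01),.035,.068,.08)
rect('h2plate','w2',(.436,.01),.045,.0495,.0545)
rect('h1','w3',(.44,-.17),.075,.008,.016)
rect('pocketrim','w3',(.415,-.34),.07,.056,.064)
rect('pocketflange','w3',(.415,-.34),.08,.002,.012)
rect('bartop','w3',(.43,-.34),.06,.148,.16)
rect('barhandle','w3',(.43,-.34),.06,.09,.15)
rect('barfoot','w3',(.415,-.34),.07,.003,.02)
for k in W: rect('rail',k,(.66,.12),.3,.047,.053)
rect('tote','w2',(.66,-.09),.15,.095,.101)
c=load('wrist');z=c['frame'][120:240,160:340,::-1]
cv2.imwrite('pics/pk.png',cv2.resize(z[60:],None,fx=4,fy=4,interpolation=cv2.INTER_CUBIC))
q=sel('w3',(.415,-.34),.07,-.01,.2); print(np.histogram(q[:,2],bins=np.arange(-.01,.17,.01)))
```

```text
nut1 w1 916 c [417.5 333.8] size [36.1 39.9] ang 8.8 z 0.0239 mean [0.4178 0.3339]
nut2 w1 903 c [538.2 318.2] size [40.6 35.9] ang 7.6 z 0.0239 mean [0.5378 0.3183]
h3base w1 1709 c [458.3 170.4] size [89.9 89.7] ang 15.4 z 0.0116 mean [0.4592 0.1845]
h3base w2 2046 c [459.1 167.7] size [90.1 85.3] ang 15.3 z 0.0117 mean [0.4556 0.1512]
h3boss w1 658 c [458.3 170.6] size [33.2 31.7] ang 89.6 z 0.0716 mean [0.4584 0.1711]
h3boss w2 940 c [458.5 167.3] size [33.1 28.2] ang 0.4 z 0.0717 mean [0.4583 0.1683]
h3plate w2 1194 c [462.8 166.6] size [60.5 52.6] ang 11.1 z 0.0515 mean [0.4576 0.161 ]
h2base w2 2073 c [428.9  10.6] size [90. 90.] ang 87.0 z 0.0116 mean [0.4313 0.0184]
h2boss w2 737 c [428.7  10.6] size [32.2 32.6] ang 88.4 z 0.0717 mean [0.4291 0.0111]
h2plate w2 1149 c [433.4  12.2] size [60.5 57.7] ang 0.9 z 0.0513 mean [0.4287 0.013 ]
h1 w3 2240 c [ 440.6 -174.9] size [90.  90.1] ang 71.5 z 0.0117 mean [ 0.4442 -0.1883]
pocketrim w3 779 c [ 404.  -343.2] size [54.6 72.2] ang 85.3 z 0.0595 mean [ 0.4026 -0.3392]
pocketflange w3 2578 c [ 412.6 -336.7] size [138.  142.2] ang 1
[... 224 characters left out ...]
ot w3 2366 c [ 404.  -342.8] size [ 80.  100.1] ang 85.1 z 0.0057 mean [ 0.4079 -0.3349]
rail w1 2100 c [572.3 168.6] size [456.3 226.9] ang 42.5 z 0.0505 mean [0.532 0.168]
rail w2 4846 c [566.1   9.4] size [359.1 329.8] ang 89.1 z 0.0505 mean [0.5579 0.0695]
rail w3 288 c [ 648.1 -164.7] size [ 28.7 135.6] ang 89.6 z 0.0498 mean [ 0.6249 -0.164 ]
tote w2 1203 c [656.5 -81.8] size [149.9 135.7] ang 90.0 z 0.0975 mean [ 0.6515 -0.0187]
(array([2310, 4114,  224,  218,  252,  278,  690,  281,   26,   33,   51,
         52,   48,   66,   66,   74,  397]), array([-0.01,  0.  ,  0.01,  0.02,  0.03,  0.04,  0.05,  0.06,  0.07,
        0.08,  0.09,  0.1 ,  0.11,  0.12,  0.13,  0.14,  0.15,  0.16]))
```

Run:
```python
from h import *
move([.4212,-.344,.0903],85.7)
```

```text
units [-0.342 -0.464  2.442]
turn [-0.001   0.0005  0.024 ]
```

```bash
python3 -m creep '{"translation":[[-0.17,-0.23,0.4],[-0.17,-0.23,0.5],[0,0,0.3],[0,0,0]],"turn":[[0,0,0.012],[0,0,0.012],[0,0,0],[0,0,0]],"grip":[1,1,1,1]}' 60
python3 - <<'E'
from h import *
move([.4212,-.344,.0903],85.7)
E
```

```text
time_s: 4.55
tool_pos: [0.4217, -0.3394, 0.1889]
tool_rot: [-179.9, -0.2, 86.0]
force: [-0.0, 0.3, -0.1]
grip_width: 0.0873
grasp_force: 0.0
units [-0.062 -0.     1.233]
turn [-0.0007 -0.0011  0.0016]
```

```bash
python3 -m creep '{"translation":[[-0.06,0,0.3],[0,0,0.5],[0,0,0.43],[0,0,0],[0,0,0]],"turn":[[0,0,0],[0,0,0],[0,0,0],[0,0,0],[0,0,0]],"grip":[1,1,1,1,1]}'
python3 -m creep '{"translation":[[0,0,0],[0,0,0],[0,0,0],[0,0,0],[0,0,0]],"turn":[[0,0,0],[0,0,0],[0,0,0],[0,0,0],[0,0,0]],"grip":[0.15,0.1,0.1,0.1,0.1]}'
python3 -m creep '{"translation":[[0,0,0],[0,0,0],[0,0,0],[0,0,0],[0,0,0]],"turn":[[0,0,0],[0,0,0],[0,0,0],[0,0,0],[0,0,0]],"grip":[0,0,0,0,0]}'
```

```text
time_s: 5.18
tool_pos: [0.4224, -0.348, 0.094]
tool_rot: [179.9, 0.0, 85.8]
force: [-0.2, -1.2, 1.4]
grip_width: 0.0867
grasp_force: 0.0
time_s: 5.8
tool_pos: [0.4205, -0.3481, 0.0921]
tool_rot: [-180.0, -0.0, 85.7]
force: [1.5, 0.1, 0.3]
grip_width: 0.0452
grasp_force: 0.0
time_s: 6.42
tool_pos: [0.4203, -0.3479, 0.0919]
tool_rot: [-180.0, -0.0, 85.7]
force: [0.2, 1.1, -1.5]
grip_width: 0.0176
grasp_force: 60.0
```

```bash
python3 -m creep '{"translation":[[0,0,-0.3],[0,0,-0.4],[0,0,-0.4],[0,0,-0.4],[0,0,0]],"turn":[[0,0,0],[0,0,0],[0,0,0],[0,0,0],[0,0,-0.007]],"grip":[0,0,0,0,0]}'
python3 - <<'E'
from h import *
c=cam('wrist','g1.png');np.savez('g1',**c)
c=cam('side','g1s.png')
a=cv2.resize(cv2.imread('pics/g1s.png')[120:220,320:440],(480,400),interpolation=cv2.INTER_CUBIC)
cv2.imwrite('pics/g1c.png',a)
move([.5327,.0016,.1284],87)
E
```

```text
time_s: 7.05
tool_pos: [0.4216, -0.3491, 0.214]
tool_rot: [179.8, 0.1, 87.0]
force: [0.8, 0.5, -3.1]
grip_width: 0.0178
grasp_force: 60.0
units [4.432 1.175 1.041]
turn [-0.0001 -0.0003  0.    ]
```

View pics/g1c.png

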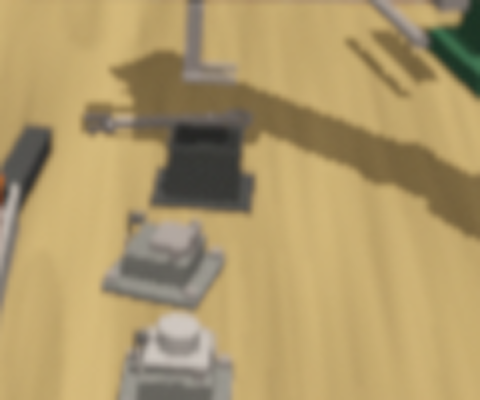

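The bar hangs upright above the pocket, with its foot at (215,72) pointing to -x. I'll carry it to the standoff at housing 2.

```bash
python3 -m creep '{"translation":[[0.3,0.2,0],[0.6,0.3,0],[0.6,0.3,0],[0.6,0.3,0],[0.6,0.075,0]],"turn":[[0,0,0],[0,0,0],[0,0,0],[0,0,0],[0,0,0]],"grip":[0,0,0,0,0]}'
python3 -m creep '{"translation":[[0.6,0,0],[0.6,0,0],[0.5,0,0.2],[0,0,0.3],[0,0,0]],"turn":[[0,0,0],[0,0,0],[0,0,0],[0,0,0],[0,0,0]],"grip":[0,0,0,0,0]}'
python3 - <<'E'
from h import *
move([.5327,.0016,.1284],87)
E
```

```text
time_s: 7.78
tool_pos: [0.5261, -0.1351, 0.2102]
tool_rot: [-179.9, 0.1, 87.0]
force: [0.1, -0.1, -1.9]
grip_width: 0.0179
grasp_force: 60.0
time_s: 8.4
tool_pos: [0.5305, -0.0015, 0.169]
tool_rot: [-179.6, 0.1, 87.0]
force: [-0.3, -0.5, -2.4]
grip_width: 0.0176
grasp_force: 60.0
units [0.041 0.029 0.507]
turn [-0.002   0.0008 -0.0001]
```

```bash
python3 -m creep '{"translation":[[0.02,0.02,0.25],[0.02,0,0.25],[0,0,0],[0,0,0]],"turn":[[0,0,0],[0,0,0],[0,0,0],[0,0,0]],"grip":[0,0,0,0]}'
python3 - <<'E'
from h import *
c=cam('scene');d=cam('side')
a=c['frame'][150:215,250:350,::-1];b=d['frame'][170:235,320:420,::-1]
cv2.imwrite('pics/s1.png',np.vstack([cv2.resize(x,(460,299),interpolation=cv2.INTER_CUBIC) for x in(a,b)]))
move([.5327,.0016,.1284],87)
# bar foot in side cloud
for n,cc in(('scene',c),('side',d)):
    w=cloud(cc).reshape(-1,3);w=w[np.isfinite(w[:,0])]
    q=w[(w[:,0]>.484)&(w[:,0]<.57)&(abs(w[:,1]-.005)<.035)&(w[:,2]>.025)&(w[:,2]<.075)]
    print(n,len(q),q.min(0),q.max(0)); f=q[q[:,0]<.52]; 
    if len(f): print(len(f),f.min(0),f.max(0),f.mean(0))
    h=w[(w[:,0]>.5)&(w[:,0]<.57)&(abs(w[:,1]-.005)<.035)&(w[:,2]>.06)&(w[:,2]<.11)]
    print('handle',len(h),h.min(0),h.max(0),np.median(h,0))
E
```

```text
time_s: 8.9
tool_pos: [0.5354, 0.0008, 0.133]
tool_rot: [179.9, 0.0, 86.9]
force: [-0.0, 0.3, -2.2]
grip_width: 0.0174
grasp_force: 60.0
units [ 0.004 -0.037  0.06 ]
turn [ 0.0005 -0.0002 -0.0005]
scene 81 [ 0.49135106 -0.01066499  0.04336575] [0.54826849 0.02258837 0.07477013]
28 [ 0.49135106 -0.00976908  0.04336575] [0.51952546 0.02258837 0.05739154] [0.50664926 0.00916631 0.05133833]
handle 48 [ 0.52994924 -0.00487947  0.06156008] [0.54826849 0.011525   0.10959547] [0.54144514 0.00300687 0.08456743]
side 100 [ 0.49372037 -0.01036891  0.04832783] [0.54405936 0.0258935  0.07454741]
39 [ 0.49372037 -0.01036891  0.0486704 ] [0.51947365 0.02568955 0.05592813] [0.50668332 0.00684405 0.05226943]
handle 80 [0.52820276 0.00183307 0.06141993] [0.54386169 0.0169498  0.10989696] [0.53563504 0.01188112 0.08685609]
```

View pics/s1.png

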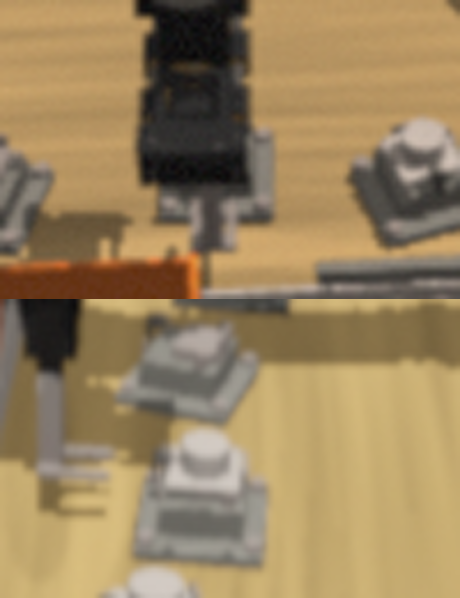

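The fork lines up with the housing: in the side view the foot is at (75,465), just outside and level with the gap at (190,510). I'll lower it 5 mm and insert.

```bash
python3 -m creep '{"translation":[[0.01,-0.05,0.06],[0,-0.1,0],[0,-0.1,0],[0,0,0],[0,0,0]],"turn":[[0,0,0],[0,0,0],[0,0,0],[0,0,0],[0,0,0]],"grip":[0,0,0,0,0]}'
python3 - <<'E'
from h import *
move([.4827,.0042,.1284],87)
E
```

```text
time_s: 9.62
tool_pos: [0.5151, 0.0036, 0.1276]
tool_rot: [180.0, -0.0, 87.0]
force: [0.6, -0.5, -2.0]
grip_width: 0.0178
grasp_force: 60.0
units [-0.014 -0.405 -0.01 ]
turn [ 0.0002 -0.0002 -0.0002]
```

```bash
python3 -m creep '{"translation":[[-0.01,-0.14,-0.01],[0,-0.14,0],[0,-0.13,0],[0,0,0],[0,0,0]],"turn":[[0,0,0],[0,0,0],[0,0,0],[0,0,0],[0,0,0]],"grip":[0,0,0,0,0]}'
python3 -m creep '{"translation":[[0,0,-0.03],[0,0,-0.03],[0,0,0]],"turn":[[0,0,0],[0,0,0],[0,0,0]],"grip":[0,0,0]}'
```

```text
time_s: 10.25
tool_pos: [0.4826, 0.0044, 0.1284]
tool_rot: [180.0, -0.0, 87.0]
force: [-0.5, -0.5, -1.9]
grip_width: 0.0173
grasp_force: 60.0
time_s: 10.62
tool_pos: [0.4817, 0.0042, 0.1327]
tool_rot: [-179.9, 0.0, 87.0]
force: [1.0, 0.4, -3.5]
grip_width: 0.0176
grasp_force: 60.0
```

```bash
for i in 1; do :; done
python3 -m creep '{"translation":[[0,0,-0.03],[0,0,0]],"turn":[[0,0,0],[0,0,0]],"grip":[0,0]}'
python3 -m creep '{"translation":[[0,0,-0.03],[0,0,0]],"turn":[[0,0,0],[0,0,0]],"grip":[0,0]}'
python3 -m creep '{"translation":[[0,0,-0.03],[0,0,0]],"turn":[[0,0,0],[0,0,0]],"grip":[0,0]}'
```

```text
time_s: 10.88
tool_pos: [0.4824, 0.0043, 0.1357]
tool_rot: [180.0, -0.0, 86.9]
force: [-0.6, -0.8, -2.5]
grip_width: 0.0172
grasp_force: 60.0
time_s: 11.12
tool_pos: [0.4829, 0.0044, 0.1385]
tool_rot: [179.9, -0.0, 87.0]
force: [-0.0, 0.2, -1.3]
grip_width: 0.0178
grasp_force: 60.0
time_s: 11.38
tool_pos: [0.4825, 0.0044, 0.1406]
tool_rot: [180.0, -0.0, 87.0]
force: [0.4, -0.0, -2.1]
grip_width: 0.0176
grasp_force: 60.0
```

Raised 12 mm with no load on the wrist, so I'm looking before going further.

Run:
```python
from h import *
d=cam('side');c=cam('scene')
b=d['frame'][170:235,320:420,::-1];a=c['frame'][150:215,250:350,::-1]
cv2.imwrite('pics/s2.png',cv2.resize(b,(760,494),interpolation=cv2.INTER_CUBIC))
w=cloud(d).reshape(-1,3);w=w[np.isfinite(w[:,0])]
q=w[(w[:,0]>.41)&(w[:,0]<.52)&(abs(w[:,1]-.01)<.04)&(w[:,2]>.03)&(w[:,2]<.09)]
for x in np.arange(.41,.52,.01):
    s=q[(q[:,0]>x)&(q[:,0]<x+.01)]
    if len(s): print(round(x,3),len(s),np.sort(s[:,2])[::max(1,len(s)//8)].round(3))
```

```text
0.41 66 [0.031 0.038 0.044 0.053 0.056 0.06  0.075 0.077 0.08 ]
0.42 69 [0.031 0.038 0.044 0.05  0.059 0.067 0.076 0.08  0.082]
0.43 71 [0.032 0.04  0.042 0.052 0.062 0.067 0.075 0.08  0.083]
0.44 60 [0.031 0.038 0.041 0.042 0.06  0.064 0.065 0.066 0.071]
0.45 49 [0.031 0.038 0.039 0.041 0.043 0.059 0.063 0.066 0.068]
0.46 27 [0.034 0.041 0.046 0.055 0.057 0.059 0.059 0.062 0.064]
0.47 23 [0.056 0.058 0.058 0.06  0.06  0.061 0.062 0.065 0.072 0.076 0.086 0.088]
0.48 37 [0.055 0.06  0.061 0.062 0.065 0.07  0.073 0.079 0.084 0.09 ]
0.49 4 [0.075 0.081 0.083 0.088]
```

View pics/s2.png

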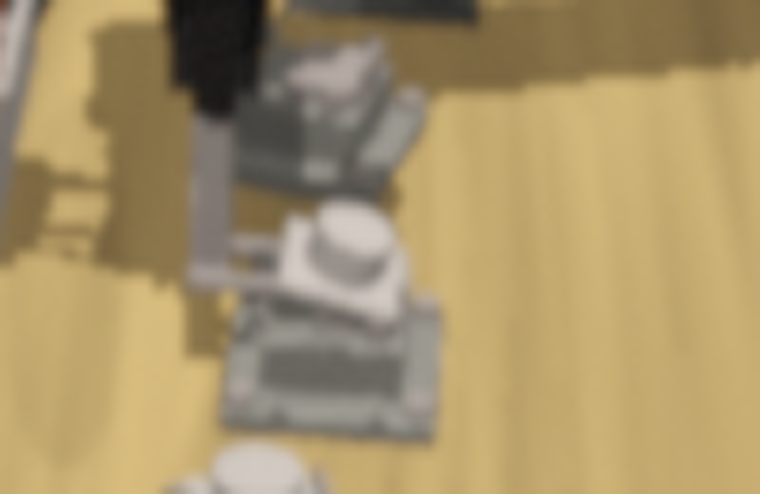

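Housing 2's cover is freed: in the picture its plate is tilted at (345,265), with the prying edge up about 15 mm. I'll back the bar out and move to housing 3.

```bash
python3 -m creep '{"translation":[[0,0,0.06],[0,0.2,0],[0,0.3,0],[0,0.3,0],[0,0,-0.2]],"turn":[[0,0,0],[0,0,0],[0,0,0],[0,0,0],[0,0,0]],"grip":[0,0,0,0,0]}'
python3 -m creep '{"translation":[[0,0,-0.4],[0.3,0,-0.2],[0.6,0,0],[0,0,0],[0,0,0]],"turn":[[0,0,0],[0,0,0],[0,0,-0.051],[0,0,-0.051],[0,0,0]],"grip":[0,0,0,0,0]}'
python3 - <<'E'
from h import *
move([.5596,.1945,.1284],105.4)
E
```

```text
time_s: 12.1
tool_pos: [0.5459, 0.0006, 0.1501]
tool_rot: [-179.8, 0.2, 86.9]
force: [-0.6, 0.1, -2.1]
grip_width: 0.0174
grasp_force: 60.0
time_s: 12.72
tool_pos: [0.5493, 0.0729, 0.1999]
tool_rot: [180.0, -0.0, 105.3]
force: [-0.5, -0.7, -1.6]
grip_width: 0.0179
grasp_force: 60.0
units [1.433 0.524 0.894]
turn [ 0.     -0.0001 -0.0008]
```

```bash
python3 -m creep '{"translation":[[0.5,0.13,0],[0.5,0.13,0],[0.4,0.13,0.1],[0,0,0.1],[0,0,0]],"turn":[[0,0,0],[0,0,0],[0,0,0],[0,0,0],[0,0,0]],"grip":[0,0,0,0,0]}'
python3 - <<'E'
from h import *
move([.548,.1914,.1284],105.4)
E
```

```text
time_s: 13.35
tool_pos: [0.55, 0.1871, 0.1829]
tool_rot: [-179.9, 0.1, 105.1]
force: [0.1, -1.0, -1.8]
grip_width: 0.0179
grasp_force: 60.0
units [ 0.059 -0.009  0.682]
turn [-0.0005  0.0004 -0.0016]
```

```bash
python3 -m creep '{"translation":[[0.06,0,0.25],[0,0,0.3],[0,0,0.13],[0,0,0],[0,0,0]],"turn":[[0,0,0],[0,0,0],[0,0,0],[0,0,0],[0,0,0]],"grip":[0,0,0,0,0]}'
python3 - <<'E'
from h import *
c=cam('scene');d=cam('side')
move([.548,.1914,.1284],105.4)
t=np.radians(15.4);ex=np.array([np.cos(t),np.sin(t)]);ey=np.array([-ex[1],ex[0]])
for n,cc in(('scene',c),('side',d)):
    w=cloud(cc).reshape(-1,3);w=w[np.isfinite(w[:,0])]
    l=w[:,:2]-[.4583,.1704];X=l@ex;Y=l@ey
    m=(X>.047)&(X<.085)&(abs(Y)<.03)&(w[:,2]>.025)&(w[:,2]<.07)
    print(n,'foot',m.sum(),X[m].min(),Y[m].min(),Y[m].max(),w[m,2].min(),w[m,2].max(),w[m,2].mean())
    m=(X<.03)&(X>-.03)&(abs(Y)<.03)&(w[:,2]>.068)
    print('boss',X[m].mean(),Y[m].mean(),Y[m].min(),Y[m].max())
E
```

```text
time_s: 13.98
tool_pos: [0.5498, 0.1936, 0.1297]
tool_rot: [179.9, -0.0, 105.3]
force: [0.7, -0.3, -2.1]
grip_width: 0.0179
grasp_force: 60.0
units [-0.024 -0.03   0.019]
turn [ 0.0005 -0.0001 -0.0006]
scene foot 21 0.051120536149164335 -0.01754860659669113 -0.006247375011198609 0.042455853295140296 0.05553200841050777 0.04849404234768721
boss 0.0006289298560250816 -0.004126542406670712 -0.02995083165791011 0.029956464551771478
side foot 67 0.05360792189087077 -0.01669874316068894 0.022691103895715 0.042911993102785304 0.05218498138573253 0.048656000440089824
boss 0.00580774047101678 0.012002200660423108 -0.029646758795147058 0.02997345600796846
```

```bash
python3 -m creep '{"translation":[[-0.02,-0.13,0.015],[0,-0.13,0],[0,-0.13,0],[0,-0.11,0],[0,0,0]],"turn":[[0,0,0],[0,0,0],[0,0,0],[0,0,0],[0,0,0]],"grip":[0,0,0,0,0]}'
python3 -m creep '{"translation":[[0,0,0],[0,0,0]],"turn":[[0,0,0],[0,0,0]],"grip":[0,0]}'
python3 - <<'E'
from h import *
t=np.radians(15.4);move([.4583+.054*np.cos(t)+.0036*np.sin(t),.1704+.054*np.sin(t)-.0036*np.cos(t),.1284],105.4)
E
```

```text
time_s: 14.7
tool_pos: [0.5103, 0.1817, 0.1279]
tool_rot: [180.0, -0.1, 105.3]
force: [-0.5, -0.6, -2.0]
grip_width: 0.018
grasp_force: 60.0
time_s: 14.95
tool_pos: [0.5113, 0.1817, 0.1278]
tool_rot: [180.0, 0.0, 105.3]
force: [-0.3, -0.9, -1.9]
grip_width: 0.0175
grasp_force: 60.0
units [-0.005 -0.002 -0.007]
turn [ 0.0001  0.0001 -0.0005]
```

Fully inserted with no contact. I'll lift the same 12 mm.

```bash
python3 -m creep '{"translation":[[0,0,-0.03],[0,0,-0.03],[0,0,-0.03],[0,0,0]],"turn":[[0,0,0],[0,0,0],[0,0,0],[0,0,0]],"grip":[0,0,0,0]}'
python3 -m creep '{"translation":[[0,0,-0.03],[0,0,-0.03],[0,0,0],[0,0,0]],"turn":[[0,0,0],[0,0,0],[0,0,0],[0,0,0]],"grip":[0,0,0,0]}'
python3 - <<'E'
from h import *
d=cam('side')
b=d['frame'][205:270,320:400,::-1]
cv2.imwrite('pics/s3.png',cv2.resize(b,(480,390),interpolation=cv2.INTER_CUBIC))
E
```

```text
time_s: 15.45
tool_pos: [0.5105, 0.1813, 0.1348]
tool_rot: [-179.9, 0.0, 105.3]
force: [-0.5, 0.2, -4.1]
grip_width: 0.0174
grasp_force: 60.0
time_s: 15.95
tool_pos: [0.5114, 0.1818, 0.1402]
tool_rot: [179.9, -0.0, 105.3]
force: [-0.1, 0.4, -1.4]
grip_width: 0.0177
grasp_force: 60.0
```

View pics/s3.png

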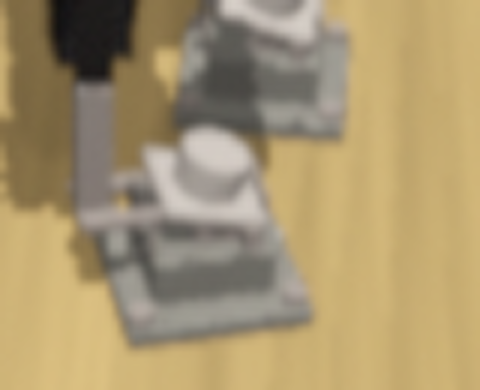

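Cover 3 is also up: its plate is tilted at (205,185). I'll withdraw and return the bar to the pocket.

```bash
python3 -m creep '{"translation":[[0,0,0.06],[0,0.2,0],[0,0.25,0],[0,0.15,-0.05],[0,0,-0.4]],"turn":[[0,0,0],[0,0,0],[0,0,0],[0,0,0],[0,0,0]],"grip":[0,0,0,0,0]}'
python3 -m creep '{"translation":[[0,0,-0.4],[-0.5,0,-0.1],[0,0,0],[0,0,0],[0,0,0]],"turn":[[0,0,0],[0,0,0.055],[0,0,0.054],[0,0,0],[0,0,0]],"grip":[0,0,0,0,0]}'
python3 - <<'E'
from h import *
d=cam('side');w=cloud(d).reshape(-1,3);w=w[np.isfinite(w[:,0])]
for C,a in(((.429,.0106),-3),((.4583,.1704),15.4)):
    t=np.radians(a);ex=np.array([np.cos(t),np.sin(t)]);ey=np.array([-ex[1],ex[0]])
    l=w[:,:2]-C;X=l@ex;Y=l@ey
    for x0 in(-24,-15,15,20,24):
        m=(abs(X*1000-x0)<3)&(Y<.025)&(Y>-.02)&(w[:,2]>.045);print(a,x0,m.sum(),np.median(w[m,2]) if m.sum() else None)
move([.4203,-.3479,.21],85.7)
E
```

```text
time_s: 16.62
tool_pos: [0.5562, 0.1939, 0.1691]
tool_rot: [-179.7, 0.1, 105.3]
force: [-0.1, -0.3, -1.9]
grip_width: 0.0174
grasp_force: 60.0
time_s: 17.25
tool_pos: [0.5674, 0.1565, 0.2107]
tool_rot: [-180.0, -0.0, 85.9]
force: [-0.0, 0.1, -3.1]
grip_width: 0.0178
grasp_force: 60.0
-3 -24 18 0.054729391452845375
-3 -15 25 0.06628335654597846
-3 15 16 0.06525908641712976
-3 20 14 0.06607429938150972
-3 24 13 0.06390997360373445
15.4 -24 147 0.6141526761626358
15.4 -15 155 0.6125098684666807
15.4 15 155 0.6001016104487471
15.4 20 158 0.5968200373902834
15.4 24 166 0.5947706163907435
units [-6.421 -1.384  0.009]
turn [-0.0002  0.      0.0011]
```

```bash
python3 -m creep '{"translation":[[-0.4,0,0],[-0.65,0,0],[-0.65,0,0],[-0.65,-0.1,0],[-0.65,-0.2,0]],"turn":[[0,0,0],[0,0,0],[0,0,0],[0,0,0],[0,0,0]],"grip":[0,0,0,0,0]}'
python3 -m creep '{"translation":[[-0.65,-0.2,0],[-0.65,-0.2,0],[-0.65,-0.2,0],[-0.65,-0.2,0],[-0.5,-0.2,0]],"turn":[[0,0,0],[0,0,0],[0,0,0],[0,0,0],[0,0,0]],"grip":[0,0,0,0,0]}'
python3 -m creep '{"translation":[[-0.28,-0.08,0],[0,0,0],[0,0,0]],"turn":[[0,0,0],[0,0,0],[0,0,0]],"grip":[0,0,0]}'
python3 - <<'E'
from h import *
move([.4203,-.3479,.0919],85.7)
E
```

```text
time_s: 17.92
tool_pos: [0.5257, -0.0831, 0.211]
tool_rot: [180.0, 0.0, 85.8]
force: [0.6, -1.1, -0.8]
grip_width: 0.0177
grasp_force: 60.0
time_s: 18.55
tool_pos: [0.4266, -0.3248, 0.2111]
tool_rot: [180.0, 0.0, 85.8]
force: [1.3, -0.8, -1.9]
grip_width: 0.0175
grasp_force: 60.0
time_s: 18.92
tool_pos: [0.4202, -0.3436, 0.2107]
tool_rot: [180.0, -0.1, 85.8]
force: [-0.5, 1.2, -2.1]
grip_width: 0.0174
grasp_force: 60.0
units [-0.055  0.005  1.485]
turn [ 0.     -0.0003  0.0007]
```

```bash
python3 -m creep '{"translation":[[-0.055,0,0.3],[0,0,0.4],[0,0,0.4],[0,0,0.2],[0,0,0]],"turn":[[0,0,0],[0,0,0],[0,0,0],[0,0,0],[0,0,0]],"grip":[0,0,0,0,0]}'
python3 -m creep '{"translation":[[0,0,0.1],[0,0,0.07],[0,0,0]],"turn":[[0,0,0],[0,0,0],[0,0,0]],"grip":[0,0,0]}'
python3 - <<'E'
from h import *
move([.4203,-.3479,.0919],85.7)
E
```

```text
time_s: 19.55
tool_pos: [0.4193, -0.348, 0.1063]
tool_rot: [-179.9, -0.1, 85.8]
force: [-0.0, 0.1, -1.9]
grip_width: 0.0178
grasp_force: 60.0
time_s: 19.92
tool_pos: [0.4191, -0.3492, 0.0933]
tool_rot: [-180.0, -0.0, 85.7]
force: [-0.1, -0.2, -2.1]
grip_width: 0.0176
grasp_force: 60.0
units [0.018 0.014 0.017]
turn [-0.     -0.0001 -0.    ]
```

```bash
python3 -m creep '{"translation":[[0,0,0.015],[0,0,0],[0,0,0],[0,0,0],[0,0,0]],"turn":[[0,0,0],[0,0,0],[0,0,0],[0,0,0],[0,0,0]],"grip":[0,0,0.6,1,1]}' 30
python3 -m creep '{"translation":[[0,0,0],[0,0,0],[0,0,-0.4],[0,0,-0.6],[0,0,-0.6]],"turn":[[0,0,0],[0,0,0],[0,0,0],[0,0,0],[0,0,0]],"grip":[1,1,1,1,1]}'
python3 -m creep '{"translation":[[0,0,-0.7],[0.5,0.2,0],[0.6,0.1,0],[0.6,0,0],[0,0,0]],"turn":[[0,0,0],[0,0,0],[0,0,0],[0,0,0],[0,0,0]],"grip":[1,1,1,1,1]}'
python3 - <<'E'
from h import *
c=cam('scene','b1.png');w=cloud(c).reshape(-1,3)
m=(abs(w[:,0]-.42)<.03)&(abs(w[:,1]+.345)<.03)&(w[:,2]>.09)
for lo in(.09,.11,.13,.148):
    k=m&(w[:,2]>lo)&(w[:,2]<lo+.02);print(lo,k.sum(),w[k].mean(0))
d=cam('side');w=cloud(d).reshape(-1,3)
for C,a in(((.429,.0106),-3),((.4583,.1704),15.4)):
    t=np.radians(a);ex=np.array([np.cos(t),np.sin(t)]);ey=np.array([-ex[1],ex[0]])
    l=w[:,:2]-C;X=l@ex;Y=l@ey
    for x0 in(-24,20,24):
        m=(abs(X*1000-x0)<3)&(Y<.025)&(Y>-.02)&(w[:,2]>.045)&(w[:,2]<.1);print(a,x0,m.sum(),np.median(w[m,2]) if m.sum() else None)
    m=(abs(X)<.025)&(abs(Y)<.025)&(w[:,2]>.077)&(w[:,2]<.1);print('bosstop',m.sum(),X[m].mean(),Y[m].mean(),w[m,2].max())
o=env.get_obs();print(o['tool_pos'],o['qpos'])
E
```

```text
time_s: 20.55
tool_pos: [0.4192, -0.3495, 0.0923]
tool_rot: [180.0, 0.0, 85.7]
force: [-1.3, -0.6, -0.5]
grip_width: 0.0406
grasp_force: 0.0
time_s: 21.18
tool_pos: [0.4188, -0.3492, 0.2213]
tool_rot: [-180.0, -0.0, 85.7]
force: [0.5, 1.1, 0.5]
grip_width: 0.0848
grasp_force: 0.0
time_s: 21.8
tool_pos: [0.4543, -0.2109, 0.2761]
tool_rot: [180.0, -0.2, 86.2]
force: [1.2, 0.1, -0.3]
grip_width: 0.0869
grasp_force: 0.0
0.09 27 [ 0.42449727 -0.34563882  0.10007171]
0.11 26 [ 0.42354359 -0.34492962  0.11929751]
0.13 29 [ 0.42424687 -0.34489501  0.14092059]
0.148 24 [ 0.42127047 -0.34609774  0.15425797]
-3 -24 18 0.055243789938415694
-3 20 17 0.06642333118140616
-3 24 13 0.06669660477634888
bosstop 54 -0.002798352107391367 0.002578802025599761 0.08619966812632654
15.4 -24 23 0.054878446925227024
15.4 20 19 0.06540192598150886
15.4 24 20 0.06562992241421499
bosstop 69 -0.0023004690647252884 0.0021783508368061395 0.08534451975505887
[ 0.45323588 -0.21557581  0.27625615] [-39.69673106  -5.43938378  59.39887863 100.57277601   4.69574418
  82.20354419  14.7044366 ]
```

The bar stands upright at its rest, x/y constant with height and top at 0.154. Both covers are freed, with their edges held up about 13 mm. Next I'll turn the gripper to close along the housing's y and pick cover 2 by its boss.

```bash
python3 -m creep '{"translation":[[0.5,0,0],[0,0,0],[0,0,0],[0,0,0],[0,0,0]],"turn":[[0,0,0.055],[0,0,0.055],[0,0,0.055],[0,0,0.055],[0,0,0.055]],"grip":[1,1,1,1,1]}'
python3 -m creep '{"translation":[[0,0,0],[0,0,0],[0,0,0],[0,0,0],[0,0,0]],"turn":[[0,0,0.055],[0,0,0.055],[0,0,0.055],[0,0,0.055],[0,0,0]],"grip":[1,1,1,1,1]}'
python3 - <<'E'
from h import *
move([.426,.0107,.063],-3)
print(env.get_obs()['qpos'])
E
```

```text
time_s: 22.52
tool_pos: [0.4558, -0.1786, 0.276]
tool_rot: [180.0, 0.0, 35.8]
force: [-0.6, 0.1, 0.1]
grip_width: 0.0869
grasp_force: 0.0
time_s: 23.15
tool_pos: [0.4558, -0.1783, 0.276]
tool_rot: [180.0, 0.0, -3.3]
force: [0.4, -0.8, 1.0]
grip_width: 0.0872
grasp_force: 0.0
units [-0.507 -2.339  2.661]
turn [ 0.0002  0.0002 -0.0018]
[-32.54229567  -6.05617626  47.87985069 101.84332229   4.57345691
  82.2734296  -78.76553846]
```

```bash
python3 -m creep '{"translation":[[-0.1,-0.5,0],[-0.1,-0.6,0.2],[-0.1,-0.6,0.3],[-0.1,-0.6,0.3],[-0.1,-0.04,0.5]],"turn":[[0,0,0],[0,0,0],[0,0,0],[0,0,0],[0,0,0]],"grip":[1,1,1,1,1]}'
python3 -m creep '{"translation":[[0,0,0.5],[0,0,0.3],[0,0,0],[0,0,0]],"turn":[[0,0,0],[0,0,0],[0,0,0],[0,0,0]],"grip":[1,1,1,1]}'
python3 - <<'E'
from h import *
move([.426,.0107,.063],-3)
print(env.get_obs()['qpos'])
E
```

```text
time_s: 23.78
tool_pos: [0.4276, 0.0156, 0.172]
tool_rot: [-179.9, -0.1, -2.8]
force: [0.2, -1.3, -0.7]
grip_width: 0.0869
grasp_force: 0.0
time_s: 24.28
tool_pos: [0.4277, 0.0124, 0.1091]
tool_rot: [-180.0, -0.1, -3.2]
force: [0.4, -0.1, 0.6]
grip_width: 0.0871
grasp_force: 0.0
units [-0.021  0.022  0.576]
turn [-0.0001 -0.0004 -0.0012]
[ -40.17693078   -5.57883351   33.78266144  122.1570989     3.49114353
   62.44978194 -101.34235135]
```

```bash
python3 -m creep '{"translation":[[-0.02,0.02,0.2],[0,0,0.2],[0,0,0.15],[0,0,0],[0,0,0]],"turn":[[0,0,0],[0,0,0],[0,0,0],[0,0,0],[0,0,0]],"grip":[1,1,1,1,1]}'
python3 -m creep '{"translation":[[0,0,0],[0,0,0],[0,0,0],[0,0,0],[0,0,0]],"turn":[[0,0,0],[0,0,0],[0,0,0],[0,0,0],[0,0,0]],"grip":[0.2,0.2,0.2,0.2,0.2]}' 25
python3 -m creep '{"translation":[[0,0,0],[0,0,-0.1],[0,0,-0.3],[0,0,-0.4],[0,0,0]],"turn":[[0,0,0],[0,0,0],[0,0,0],[0,0,0],[0,0,0]],"grip":[0.2,0.2,0.2,0.2,0.2]}'
```

```text
time_s: 24.9
tool_pos: [0.4258, 0.0114, 0.0648]
tool_rot: [-180.0, -0.1, -3.2]
force: [-0.0, 0.0, -0.3]
grip_width: 0.087
grasp_force: 0.0
time_s: 25.52
tool_pos: [0.4251, 0.0113, 0.0642]
tool_rot: [-180.0, -0.0, -3.2]
force: [0.1, -1.5, -0.8]
grip_width: 0.045
grasp_force: 0.0
time_s: 26.15
tool_pos: [0.4271, 0.0116, 0.1307]
tool_rot: [-179.9, -0.3, -3.2]
force: [0.7, 0.2, -1.1]
grip_width: 0.0333
grasp_force: 25.0
```

Run:
```python
from h import *
c=cam('scene','b2.png');w=cloud(c)
h=cv2.cvtColor(c['frame'],cv2.COLOR_RGB2HSV)
m=(h[...,0]>5)&(h[...,0]<17)&(h[...,1]>200)&np.isfinite(w[...,0])&(w[...,2]>.09)&(w[...,2]<.104)&(w[...,0]>.5)
q=w[m];print(len(q),np.percentile(q,[1,50,99],axis=0).round(4),cv2.minAreaRect((q[:,:2]*1000).astype(np.float32)))
p=w.reshape(-1,3)
k=(abs(p[:,0]-.655)<.1)&(p[:,1]>.1)&(p[:,1]<.27)&(p[:,2]>.058)&(p[:,2]<.07)
print('bay',np.percentile(p[k],[1,50,99],axis=0).round(4))
d=cam('side','b2s.png')
cv2.imwrite('pics/b2c.png',np.hstack([cv2.resize(x,(390,300),interpolation=cv2.INTER_CUBIC) for x in (d['frame'][150:250,300:430,::-1],c['frame'][130:230,230:360,::-1])]))
move([.627,-.132,.17],0)
```

```text
211 [[ 0.5923 -0.1768  0.0904]
 [ 0.7148 -0.0928  0.0976]
 [ 0.7241 -0.0116  0.1037]] ((657.50390625, -93.70970916748047), (165.94102478027344, 134.6310272216797), 89.51445770263672)
bay [[0.576  0.1025 0.0581]
 [0.6781 0.1884 0.0655]
 [0.7455 0.238  0.0698]]
units [ 2.622  1.647 -0.524]
turn [-0.0002 -0.     -0.0179]
```

View pics/b2c.png

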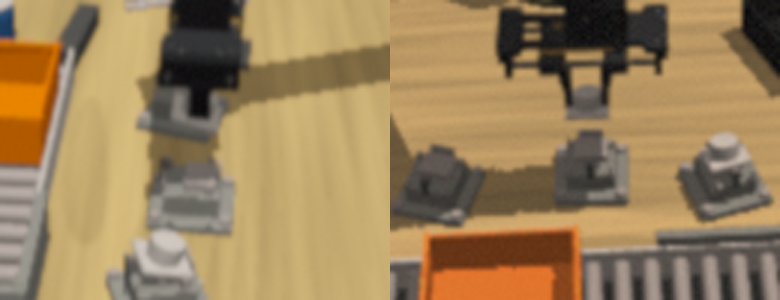

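The cover hangs between the fingers at (587,100) in the scene half, and housing 2 is bare. I'll carry it to the tote.

```bash
python3 -m creep '{"translation":[[0.3,0.2,-0.3],[0.6,0.35,-0.2],[0.6,0.35,0],[0.6,0.35,0],[0.5,0.35,0]],"turn":[[0,0,0],[0,0,0],[0,0,0],[0,0,-0.017],[0,0,0]],"grip":[0.2,0.2,0.2,0.2,0.2]}'
python3 -m creep '{"translation":[[0,0,0.3],[0,0,0],[0,0,0]],"turn":[[0,0,0],[0,0,0],[0,0,0]],"grip":[0.2,0.2,0.2]}'
python3 - <<'E'
from h import *
move([.627,-.132,.062],0)
E
```

```text
time_s: 26.88
tool_pos: [0.628, -0.1267, 0.1661]
tool_rot: [180.0, 0.2, -0.1]
force: [0.7, -0.2, -0.4]
grip_width: 0.0333
grasp_force: 25.0
time_s: 27.25
tool_pos: [0.6267, -0.1257, 0.1439]
tool_rot: [-180.0, 0.1, -0.1]
force: [0.4, -0.0, 0.3]
grip_width: 0.0328
grasp_force: 25.0
units [0.005 0.08  1.024]
turn [-0.0001  0.0003 -0.0008]
```

```bash
python3 -m creep '{"translation":[[0,0.07,0.3],[0,0,0.4],[0,0,0.3],[0,0,0],[0,0,0]],"turn":[[0,0,0],[0,0,0],[0,0,0],[0,0,0],[0,0,0]],"grip":[0.2,0.2,0.2,0.2,0.2]}'
python3 -m creep '{"translation":[[0,0,0],[0,0,0],[0,0,-0.4],[0,0,-0.6],[0,0,-0.4]],"turn":[[0,0,0],[0,0,0],[0,0,0],[0,0,0],[0,0,0]],"grip":[0.5,0.5,0.5,0.5,0.5]}'
python3 - <<'E'
from h import *
move([.4554,.1696,.15],15.4)
E
```

```text
time_s: 27.88
tool_pos: [0.6281, -0.1316, 0.066]
tool_rot: [-180.0, -0.1, -0.1]
force: [0.3, -0.1, -0.9]
grip_width: 0.0334
grasp_force: 25.0
time_s: 28.5
tool_pos: [0.6279, -0.1322, 0.1791]
tool_rot: [180.0, -0.2, -0.2]
force: [0.3, 0.1, -0.4]
grip_width: 0.0436
grasp_force: 0.0
units [-2.17  -3.766  0.356]
turn [ 0.0002 -0.0009 -0.0866]
```

```bash
python3 -m creep '{"translation":[[-0.3,-0.54,0],[-0.31,-0.54,0],[-0.31,-0.54,0],[-0.31,-0.54,0],[-0.31,-0.54,0]],"turn":[[0,0,0],[0,0,0],[0,0,0],[0,0,0],[0,0,0]],"grip":[1,1,1,1,1]}'
python3 -m creep '{"translation":[[-0.31,-0.54,0],[-0.32,-0.53,0],[0,0,0],[0,0,0.4],[0,0,0]],"turn":[[0,0,0],[0,0,0],[0,0,-0.043],[0,0,-0.043],[0,0,0]],"grip":[1,1,1,1,1]}'
python3 - <<'E'
from h import *
c=cam('wrist','t1.png');cv2.imwrite('pics/t1c.png',cv2.imread('pics/t1.png'))
move([.4554,.1696,.063],15.4)
E
```

```text
time_s: 29.12
tool_pos: [0.5039, 0.0859, 0.1768]
tool_rot: [-179.9, -0.1, -0.2]
force: [0.7, 0.8, -0.0]
grip_width: 0.0836
grasp_force: 0.0
time_s: 29.75
tool_pos: [0.4529, 0.1696, 0.1429]
tool_rot: [180.0, 0.2, 15.2]
force: [0.4, -0.8, 0.3]
grip_width: 0.0869
grasp_force: 0.0
units [0.017 0.008 1.014]
turn [ 0.0001  0.0004 -0.0015]
```

```bash
python3 -m creep '{"translation":[[0.02,0,0.3],[0,0,0.4],[0,0,0.27],[0,0,0.03],[0,0,0]],"turn":[[0,0,0],[0,0,0],[0,0,0],[0,0,0],[0,0,0]],"grip":[1,1,1,1,1]}'
python3 -m creep '{"translation":[[0,0,0],[0,0,0],[0,0,0],[0,0,0],[0,0,0]],"turn":[[0,0,0],[0,0,0],[0,0,0],[0,0,0],[0,0,0]],"grip":[0.2,0.2,0.2,0.2,0.2]}' 25
python3 -m creep '{"translation":[[0,0,0],[0,0,0],[0,0,-0.2],[0,0,-0.4],[0,0,-0.6]],"turn":[[0,0,0],[0,0,0],[0,0,0],[0,0,0],[0,0,0]],"grip":[0.2,0.2,0.2,0.2,0.2]}'
python3 - <<'E'
from h import *
move([.627,-.056,.17],0)
E
```

```text
time_s: 30.42
tool_pos: [0.457, 0.1711, 0.0655]
tool_rot: [-180.0, -0.1, 15.2]
force: [-0.4, -0.3, 0.8]
grip_width: 0.0871
grasp_force: 0.0
time_s: 31.05
tool_pos: [0.4559, 0.1708, 0.0642]
tool_rot: [-180.0, 0.0, 15.3]
force: [-0.2, -0.3, -0.5]
grip_width: 0.0453
grasp_force: 0.0
time_s: 31.68
tool_pos: [0.4549, 0.1702, 0.161]
tool_rot: [179.9, 0.1, 15.3]
force: [1.4, 0.6, -0.6]
grip_width: 0.0333
grasp_force: 25.0
units [ 1.329  3.295 -0.112]
turn [0.0004 0.0008 0.085 ]
```

```bash
python3 -m creep '{"translation":[[0.2,0.5,-0.1],[0.22,0.56,0],[0.22,0.56,0],[0.22,0.56,0],[0.22,0.56,0]],"turn":[[0,0,0],[0,0,0],[0,0,0],[0,0,0],[0,0,0]],"grip":[0.2,0.2,0.2,0.2,0.2]}'
python3 -m creep '{"translation":[[0.24,0.55,0],[0,0,0],[0,0,0.3],[0,0,0]],"turn":[[0,0,0],[0,0,0.042],[0,0,0.043],[0,0,0]],"grip":[0.2,0.2,0.2,0.2]}'
python3 - <<'E'
from h import *
move([.627,-.056,.063],0)
c=cam('scene','t2.png');d=cam('side','t2s.png')
cv2.imwrite('pics/t2c.png',np.hstack([cv2.resize(x,(390,300),interpolation=cv2.INTER_CUBIC) for x in (d['frame'][130:230,250:380,::-1],c['frame'][165:265,210:340,::-1])]))
E
```

```text
time_s: 32.3
tool_pos: [0.598, -0.0186, 0.1693]
tool_rot: [-180.0, -0.0, 15.4]
force: [-0.4, -0.5, -0.3]
grip_width: 0.0335
grasp_force: 25.0
time_s: 32.8
tool_pos: [0.6259, -0.0547, 0.1432]
tool_rot: [-180.0, 0.2, 0.1]
force: [-0.1, 0.0, -1.3]
grip_width: 0.033
grasp_force: 25.0
units [0.017 0.017 1.002]
turn [-0.0001  0.0012  0.0006]
```

View pics/t2c.png

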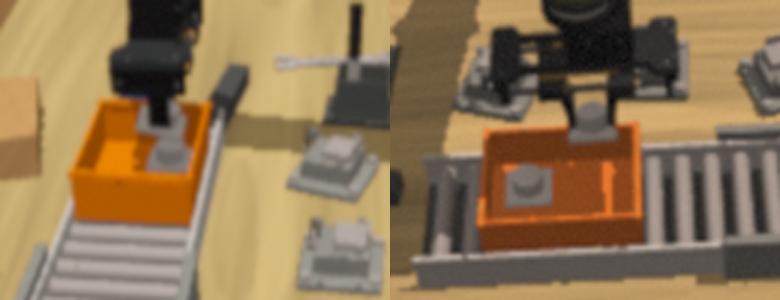

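The first cover lies flat in the tote at (528,185). The second hangs above the free area at (593,125). Lowering and releasing it.

```bash
python3 -m creep '{"translation":[[0,0,0.3],[0,0,0.4],[0,0,0.27],[0,0,0],[0,0,0]],"turn":[[0,0,0],[0,0,0],[0,0,0],[0,0,0],[0,0,0]],"grip":[0.2,0.2,0.2,0.2,0.2]}'
python3 -m creep '{"translation":[[0,0,0],[0,0,0],[0,0,-0.4],[0,0,-0.6],[0,0,-0.6]],"turn":[[0,0,0],[0,0,0],[0,0,0],[0,0,0],[0,0,0]],"grip":[0.5,0.5,0.5,0.5,0.5]}'
python3 -m creep '{"translation":[[-0.1,-0.5,-0.2],[-0.25,-0.7,0],[-0.25,-0.7,0],[-0.25,-0.7,0],[-0.25,-0.7,0]],"turn":[[0,0,0],[0,0,0],[0,0,0],[0,0,0],[0,0,0]],"grip":[1,1,1,1,1]}'
python3 -m creep '{"translation":[[-0.35,-0.5,0],[0,0,0],[0,0,0]],"turn":[[0,0,0],[0,0,0],[0,0,0]],"grip":[1,1,1]}'
cat > nuts.py <<'E'
from h import *
c=cam('wrist');w=cloud(c).reshape(-1,3);w=w[np.isfinite(w[:,0])]
k=(w[:,2]>.018)&(w[:,2]<.03)&(w[:,0]>.33)&(w[:,0]<.57)&(w[:,1]>.23)&(w[:,1]<.45);q=w[k]
im=np.zeros((240,260),np.uint8)
ij=np.round((q[:,:2]-[.33,.22])*1000).astype(int);im[np.clip(ij[:,1],0,239),np.clip(ij[:,0],0,259)]=255
im=cv2.morphologyEx(im,cv2.MORPH_CLOSE,np.ones((5,5)))
n,l,s,ce=cv2.connectedComponentsWithStats(im)
for i in range(1,n):
    if s[i,4]>200:
        r=cv2.minAreaRect(np.argwhere(l==i)[:,::-1].astype(np.float32))
        a=r[2] if r[1][0]<r[1][1] else r[2]+90
        print('nut',r[0][0]+330,r[0][1]+220,np.round(r[1],1),'flat normal',round(a%60,1))
print(env.get_obs()['tool_pos'],env.get_obs()['qpos'])
E
python3 nuts.py
```

```text
time_s: 33.52
tool_pos: [0.6283, -0.0553, 0.0679]
tool_rot: [180.0, -0.1, 0.0]
force: [0.0, 0.2, 0.3]
grip_width: 0.033
grasp_force: 25.0
time_s: 34.15
tool_pos: [0.6273, -0.0553, 0.1963]
tool_rot: [-180.0, -0.0, 0.0]
force: [0.9, -0.2, -0.1]
grip_width: 0.0435
grasp_force: 0.0
time_s: 34.78
tool_pos: [0.5386, 0.2105, 0.2114]
tool_rot: [-179.9, -0.1, 0.0]
force: [0.3, -0.1, 0.4]
grip_width: 0.0834
grasp_force: 0.0
time_s: 35.15
tool_pos: [0.5118, 0.248, 0.2111]
tool_rot: [-180.0, -0.1, -0.0]
force: [0.5, -0.4, 0.2]
grip_width: 0.0871
grasp_force: 0.0
nut 538.4558563232422 317.9653015136719 [36.1 40.6] flat normal 38.2
nut 429.2673645019531 327.45125579833984 [29.5 15.5] flat normal 57.8
[0.51217354 0.2472293  0.21103486] [ -65.74642671   10.22964816   42.12561503   97.32399731   -7.05367484
   75.11021367 -112.3774489 ]
```

```bash
python3 - <<'E'
from h import *
move([.5384,.318,.006],8.2)
E
python3 -m creep '{"translation":[[0.16,-0.45,0.3],[0.16,-0.43,0.5],[0,0,0.6],[0,0,0.4],[0,0,0]],"turn":[[0,0,0],[0,0,0],[0,0,-0.0455],[0,0,0],[0,0,0]],"grip":[0.75,0.75,0.75,0.75,0.75]}'
python3 - <<'E'
from h import *
move([.5384,.318,.006],8.2)
E
```

```text
units [ 0.324 -0.885  2.563]
turn [ 0.     -0.0003 -0.0462]
time_s: 35.83
tool_pos: [0.5362, 0.3161, 0.0641]
tool_rot: [179.8, 0.2, 8.0]
force: [0.4, -0.2, -0.3]
grip_width: 0.0653
grasp_force: 0.0
units [ 0.033 -0.023  0.726]
turn [ 0.0012  0.0013 -0.001 ]
```

```bash
python3 -m creep '{"translation":[[0.03,-0.02,0.3],[0,0,0.3],[0,0,0.12],[0,0,0],[0,0,0]],"turn":[[0,0,0],[0,0,0],[0,0,0],[0,0,0],[0,0,0]],"grip":[0.75,0.75,0.75,0.75,0.75]}' 30
python3 -m creep '{"translation":[[0,0,0],[0,0,0],[0,0,0],[0,0,0],[0,0,0]],"turn":[[0,0,0],[0,0,0],[0,0,0],[0,0,0],[0,0,0]],"grip":[0.3,0.2,0.2,0.2,0.2]}'
python3 -m creep '{"translation":[[0,0,0],[0,0,-0.3],[0,0,-0.6],[0,0,-0.6],[0,0,-0.5]],"turn":[[0,0,0],[0,0,0],[0,0,0],[0,0,0],[0,0,0]],"grip":[0.2,0.2,0.2,0.2,0.2]}'
python3 - <<'E'
from h import *
move([.69,-.132,.17],0)
E
```

```text
time_s: 36.45
tool_pos: [0.5402, 0.3215, 0.0106]
tool_rot: [-179.9, -0.1, 8.2]
force: [0.8, -0.3, -0.4]
grip_width: 0.0653
grasp_force: 0.0
time_s: 37.08
tool_pos: [0.539, 0.3209, 0.0091]
tool_rot: [180.0, -0.0, 8.2]
force: [-0.3, -0.8, 2.0]
grip_width: 0.0357
grasp_force: 30.0
time_s: 37.7
tool_pos: [0.539, 0.3215, 0.1706]
tool_rot: [-179.9, -0.0, 8.2]
force: [0.2, 0.3, -0.5]
grip_width: 0.0356
grasp_force: 30.0
units [1.059e+00 5.880e+00 3.000e-03]
turn [-0.0003 -0.0002  0.0456]
```

```bash
python3 -m creep '{"translation":[[0.1,0.5,0],[0.12,0.67,0],[0.12,0.67,0],[0.12,0.67,0],[0.12,0.67,0]],"turn":[[0,0,0],[0,0,0],[0,0,0],[0,0,0],[0,0,0]],"grip":[0.2,0.2,0.2,0.2,0.2]}'
python3 -m creep '{"translation":[[0.12,0.67,0],[0.12,0.67,0],[0.12,0.67,0],[0.12,0.67,0],[0,0,0]],"turn":[[0,0,0],[0,0,0],[0,0,0.045],[0,0,0],[0,0,0]],"grip":[0.2,0.2,0.2,0.2,0.2]}'
python3 - <<'E'
from h import *
move([.69,-.132,.055],0)
E
```

```text
time_s: 38.33
tool_pos: [0.6214, 0.0749, 0.1687]
tool_rot: [-180.0, -0.0, 8.2]
force: [0.5, 0.5, -1.3]
grip_width: 0.0361
grasp_force: 30.0
time_s: 38.95
tool_pos: [0.6809, -0.1407, 0.1686]
tool_rot: [179.7, 0.1, -0.5]
force: [-0.1, -0.9, -0.6]
grip_width: 0.0357
grasp_force: 30.0
units [ 0.115 -0.117  1.419]
turn [ 0.0015  0.0003 -0.0026]
```

```bash
python3 -m creep '{"translation":[[0.11,-0.11,0.3],[0,0,0.4],[0,0,0.4],[0,0,0.28],[0,0,0]],"turn":[[0,0,0],[0,0,0],[0,0,0],[0,0,0],[0,0,0]],"grip":[0.2,0.2,0.2,0.2,0.2]}'
python3 -m creep '{"translation":[[0,0,0],[0,0,0],[0,0,0],[0,0,-0.4],[0,0,-0.6]],"turn":[[0,0,0],[0,0,0],[0,0,0],[0,0,0],[0,0,0]],"grip":[0.52,0.52,0.52,0.52,0.52]}'
python3 - <<'E'
from h import *
move([.48,.30,.19],0)
E
```

```text
time_s: 39.58
tool_pos: [0.6897, -0.1212, 0.0554]
tool_rot: [-179.9, 0.3, 0.2]
force: [0.2, -0.6, -1.3]
grip_width: 0.0358
grasp_force: 30.0
time_s: 40.2
tool_pos: [0.6902, -0.1235, 0.1383]
tool_rot: [-180.0, 0.1, 0.1]
force: [0.8, 0.7, 0.4]
grip_width: 0.045
grasp_force: 0.0
units [-2.62  -5.298 -0.636]
turn [-0.0002  0.0008  0.0005]
```

```bash
python3 -m creep '{"translation":[[-0.2,-0.3,-0.5],[-0.4,-0.58,-0.2],[-0.4,-0.6,0],[-0.4,-0.6,0],[-0.4,-0.6,0]],"turn":[[0,0,0],[0,0,0],[0,0,0],[0,0,0],[0,0,0]],"grip":[1,1,1,1,1]}'
python3 -m creep '{"translation":[[-0.4,-0.6,0],[-0.4,-0.6,0],[-0.4,-0.6,0],[-0.22,0,0],[0,0,0]],"turn":[[0,0,0],[0,0,0],[0,0,0],[0,0,-0.05],[0,0,-0.055]],"grip":[1,1,1,1,1]}'
python3 -m creep '{"translation":[[0,0,0],[0,0,0],[0,0,0],[0,0,0],[0,0,0]],"turn":[[0,0,-0.055],[0,0,-0.055],[0,0,-0.055],[0,0,-0.055],[0,0,-0.055]],"grip":[1,1,1,1,1]}'
python3 -m creep '{"translation":[[0,0,0],[0,0,0],[0,0,0],[0,0,0],[0,0,0]],"turn":[[0,0,-0.055],[0,0,-0.055],[0,0,-0.055],[0,0,0],[0,0,0]],"grip":[1,1,1,1,1]}'
python3 nuts.py
python3 - <<'E'
from h import *
print(env.get_obs()['tool_rot'])
E
```

```text
time_s: 40.83
tool_pos: [0.5459, 0.0917, 0.1952]
tool_rot: [-179.9, -0.1, 0.1]
force: [0.7, 1.8, -0.2]
grip_width: 0.0843
grasp_force: 0.0
time_s: 41.45
tool_pos: [0.4316, 0.235, 0.1952]
tool_rot: [-179.9, -0.0, 19.5]
force: [0.0, -0.3, 1.2]
grip_width: 0.087
grasp_force: 0.0
time_s: 42.08
tool_pos: [0.4332, 0.2339, 0.1952]
tool_rot: [180.0, -0.1, 68.8]
force: [0.4, 0.3, -0.3]
grip_width: 0.0873
grasp_force: 0.0
time_s: 42.7
tool_pos: [0.4331, 0.234, 0.1949]
tool_rot: [180.0, -0.0, 98.0]
force: [0.1, 1.5, -0.6]
grip_width: 0.0871
grasp_force: 0.0
nut 417.7200012207031 333.9600067138672 [36.5 40.7] flat normal 8.1
[0.43301364 0.23401797 0.19479692] [-72.03487704  -1.36560329  40.44926164 108.45066911   0.90261245
  72.55789621 -23.80905542]
[ 1.79979889e+02 -3.58251048e-02  9.80546734e+01]
```

```bash
python3 - <<'E'
from h import *
move([.4177,.334,.008],98.1)
E
python3 -m creep '{"translation":[[0.5,0,0],[0.5,0,0.2],[0.26,0,0.4],[0,0,0.5],[0,0,0.3]],"turn":[[0,0,0],[0,0,0],[0,0,0],[0,0,0],[0,0,0]],"grip":[0.75,0.75,0.75,0.75,0.75]}'
python3 -m creep '{"translation":[[0,0,0],[0,0,0]],"turn":[[0,0,0],[0,0,0]],"grip":[0.75,0.75]}'
python3 - <<'E'
from h import *
move([.4177,.334,.008],98.1)
E
```

```text
units [ 1.263 -0.015  2.336]
turn [ 0.0001 -0.0002 -0.0003]
time_s: 43.38
tool_pos: [0.4175, 0.3335, 0.0806]
tool_rot: [-179.9, 0.1, 98.2]
force: [-0.7, -0.6, 0.5]
grip_width: 0.0653
grasp_force: 0.0
time_s: 43.62
tool_pos: [0.4193, 0.3343, 0.0837]
tool_rot: [179.9, -0.1, 98.2]
force: [0.1, 0.1, 0.4]
grip_width: 0.0653
grasp_force: 0.0
units [-0.002 -0.021  0.946]
turn [ 0.0004 -0.0003  0.0003]
```

```bash
python3 -m creep '{"translation":[[0,-0.02,0.3],[0,0,0.4],[0,0,0.24],[0,0,0],[0,0,0]],"turn":[[0,0,0],[0,0,0],[0,0,0],[0,0,0],[0,0,0]],"grip":[0.75,0.75,0.75,0.75,0.75]}' 30
python3 -m creep '{"translation":[[0,0,0],[0,0,0],[0,0,0],[0,0,0],[0,0,0]],"turn":[[0,0,0],[0,0,0],[0,0,0],[0,0,0],[0,0,0]],"grip":[0.3,0.2,0.2,0.2,0.2]}'
python3 -m creep '{"translation":[[0,0,0],[0,0,-0.3],[0,0,-0.6],[0,0,-0.6],[0,0,-0.5]],"turn":[[0,0,0],[0,0,0],[0,0,0],[0,0,0],[0,0,0]],"grip":[0.2,0.2,0.2,0.2,0.2]}'
python3 - <<'E'
from h import *
move([.69,-.05,.17],90)
E
```

```text
time_s: 44.25
tool_pos: [0.4179, 0.3343, 0.0086]
tool_rot: [179.9, -0.1, 98.2]
force: [-1.0, 0.4, -0.1]
grip_width: 0.0653
grasp_force: 0.0
time_s: 44.88
tool_pos: [0.4172, 0.3338, 0.0076]
tool_rot: [180.0, -0.0, 98.2]
force: [0.7, 0.5, 2.2]
grip_width: 0.0359
grasp_force: 30.0
time_s: 45.5
tool_pos: [0.4167, 0.3335, 0.1688]
tool_rot: [-180.0, -0.0, 98.2]
force: [0.2, 0.5, -0.7]
grip_width: 0.0364
grasp_force: 30.0
units [-5.232  2.698 -0.017]
turn [-0.0001 -0.0001  0.0455]
```

```bash
python3 -m creep '{"translation":[[-0.4,0.2,0],[-0.65,0.34,0],[-0.65,0.34,0],[-0.65,0.34,0],[-0.65,0.34,0]],"turn":[[0,0,0],[0,0,0],[0,0,0],[0,0,0],[0,0,0]],"grip":[0.2,0.2,0.2,0.2,0.2]}'
python3 -m creep '{"translation":[[-0.65,0.34,0],[-0.65,0.34,0],[-0.65,0.34,0],[-0.33,0.17,0],[0,0,0]],"turn":[[0,0,0],[0,0,0],[0,0,0],[0,0,0.05],[0,0,0.055]],"grip":[0.2,0.2,0.2,0.2,0.2]}'
python3 -m creep '{"translation":[[0,0,0],[0,0,0],[0,0,0],[0,0,0],[0,0,0]],"turn":[[0,0,0.055],[0,0,0.055],[0,0,0.055],[0,0,0.055],[0,0,0.055]],"grip":[0.2,0.2,0.2,0.2,0.2]}'
python3 -m creep '{"translation":[[0,0,0],[0,0,0],[0,0,0],[0,0,0],[0,0,0]],"turn":[[0,0,0.055],[0,0,0.055],[0,0,0.055],[0,0,0],[0,0,0]],"grip":[0.2,0.2,0.2,0.2,0.2]}'
python3 - <<'E'
from h import *
move([.69,-.057,.07],0)
E
```

```text
time_s: 46.12
tool_pos: [0.575, 0.1127, 0.1669]
tool_rot: [-180.0, -0.0, 98.2]
force: [0.5, -0.3, -1.8]
grip_width: 0.0356
grasp_force: 30.0
time_s: 46.75
tool_pos: [0.6948, -0.0574, 0.1662]
tool_rot: [-179.9, 0.2, 78.7]
force: [0.1, 0.1, -2.2]
grip_width: 0.0359
grasp_force: 30.0
time_s: 47.38
tool_pos: [0.6944, -0.0526, 0.1664]
tool_rot: [-179.9, 0.1, 29.5]
force: [0.1, -0.3, -1.6]
grip_width: 0.0356
grasp_force: 30.0
time_s: 48.0
tool_pos: [0.6947, -0.0528, 0.1669]
tool_rot: [-180.0, 0.0, 0.3]
force: [0.5, -1.1, -0.8]
grip_width: 0.0356
grasp_force: 30.0
units [-0.058  0.053  1.211]
turn [-0.0001  0.0003  0.0015]
```

```bash
python3 -m creep '{"translation":[[-0.06,0.06,0.3],[0,0,0.4],[0,0,0.4],[0,0,0.12],[0,0,0]],"turn":[[0,0,0],[0,0,0],[0,0,0],[0,0,0],[0,0,0]],"grip":[0.2,0.2,0.2,0.2,0.2]}'
python3 -m creep '{"translation":[[0,0,0],[0,0,0],[0,0,0],[0,0,-0.4],[0,0,-0.6]],"turn":[[0,0,0],[0,0,0],[0,0,0],[0,0,0],[0,0,0]],"grip":[0.5,0.5,0.5,0.5,0.5]}'
python3 -m creep '{"translation":[[0,0,-0.5],[0,0.5,-0.4],[0,0.7,0],[0,0.7,0],[0,0,0]],"turn":[[0,0,0],[0,0,0],[0,0,0],[0,0,0],[0,0,0]],"grip":[0.3,0,0,0,0]}'
python3 - <<'E'
from h import *
c=cam('scene','t3.png')
cv2.imwrite('pics/t3c.png',cv2.resize(c['frame'][160:270,205:405,::-1],(720,396),interpolation=cv2.INTER_CUBIC))
print(env.get_obs()['tool_pos'])
E
```

```text
time_s: 48.62
tool_pos: [0.6912, -0.0583, 0.072]
tool_rot: [180.0, -0.1, 0.2]
force: [-1.0, 0.1, 5.9]
grip_width: 0.0359
grasp_force: 30.0
time_s: 49.25
tool_pos: [0.689, -0.0574, 0.1488]
tool_rot: [-180.0, 0.2, 0.1]
force: [-0.1, 0.5, 0.2]
grip_width: 0.0435
grasp_force: 0.0
time_s: 49.88
tool_pos: [0.6873, -0.2182, 0.2221]
tool_rot: [179.8, 0.1, -0.5]
force: [-0.3, 0.2, -0.3]
grip_width: 0.0034
grasp_force: 0.0
[ 0.68878883 -0.21407695  0.22182631]
```

View pics/t3c.png

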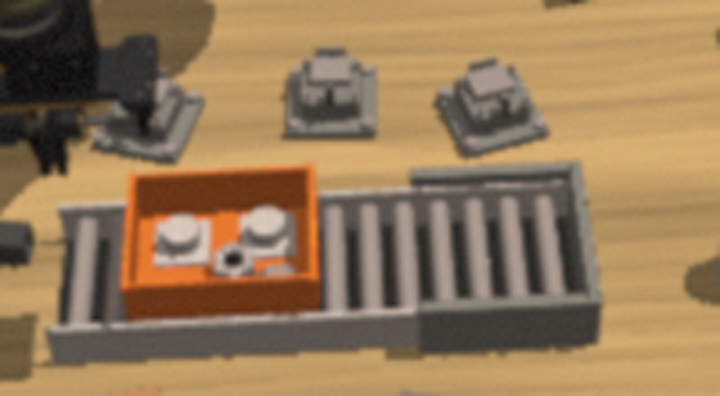

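The tote holds both covers at (183,235) and (267,228). One nut is clear at (233,260) and the second shows at (280,270), partly hidden by the wall. I'll get behind the tote with the fingers shut.

```bash
python3 -m creep '{"translation":[[-0.39,0.12,0.3],[0,0,0.6],[0,0,0.6],[0,0,0.4],[0,0,0.12]],"turn":[[0,0,0],[0,0,0],[0,0,0],[0,0,0],[0,0,0]],"grip":[0,0,0,0,0]}'
python3 -m creep '{"translation":[[0,0,0],[0,0,0]],"turn":[[0,0,0],[0,0,0]],"grip":[0,0]}'
python3 - <<'E'
from h import *
c=cam('wrist');w=cloud(c)
np.savez('wt',**c)
p=w.reshape(-1,3);p=p[np.isfinite(p[:,0])]
d=load('scene');w=cloud(d).reshape(-1,3);k=(abs(w[:,0]-.657)<.06)&(w[:,1]<-.013)&(w[:,1]>-.175)&(w[:,2]>.046);q=w[k];print('content max z',np.sort(q[:,2])[-40::5])
k=k&(w[:,0]>.665)&(w[:,2]>.055)&(w[:,0]<.71);print(w[k].round(3)[:60])
E
```

```text
time_s: 50.55
tool_pos: [0.6586, -0.2168, 0.0575]
tool_rot: [-179.9, 0.2, 0.2]
force: [0.2, -0.4, -0.1]
grip_width: 0.0007
grasp_force: 0.0
time_s: 50.8
tool_pos: [0.6604, -0.2198, 0.062]
tool_rot: [180.0, -0.1, 0.1]
force: [-0.4, -0.8, 0.5]
grip_width: 0.0006
grasp_force: 0.0
content max z [0.63730723 0.63746629 0.63786371 0.63796978 0.6381227  0.63841849
 0.63896507 0.63956338]
[[ 0.667 -0.174  0.634]
 [ 0.669 -0.169  0.635]
 [ 0.668 -0.166  0.634]
 [ 0.668 -0.164  0.634]
 [ 0.667 -0.162  0.633]
 [ 0.666 -0.16   0.632]
 [ 0.67  -0.174  0.633]
 [ 0.673 -0.171  0.635]
 [ 0.675 -0.168  0.636]
 [ 0.675 -0.166  0.636]
 [ 0.672 -0.164  0.634]
 [ 0.671 -0.162  0.633]
 [ 0.671 -0.159  0.633]
 [ 0.67  -0.157  0.632]
 [ 0.671 -0.154  0.632]
 [ 0.667 -0.153  0.63 ]
 [ 0.675 -0.173  0.634]
 [ 0.676 -0.171  0.634]
 [ 0.677 -0.168  0.635]
 [ 0.678 -0.166  0.635]
 [ 0.677 -0.163  0.634]
 [ 0.674 -0.162  0.632]
 [ 0.677 -0.159  0.634]
 [ 0.674 -0.157  0.632]
 [ 0.674 -0.154  0.632]
 [ 0.671 -0.153  0.629]
 [ 0.665 -0.151  0.625]
 [ 0.678 -0.173  0.633]
 [ 0.679 -0.171  0.633]
 [ 0.676 -0.169  0.632]
 [ 0.683 -0.165  0.636]
 [ 0.678 -0.164  0.632]
 [ 0.68  -0.161  0.633]
 [ 0.674 -0.16   0.629]
 [ 0.672 -0.157  0.628]
 [ 0.673 -0.155  0.628]
 [ 0.671 -0.153  0.627]
 [ 0.667 -0.151  0.623]
 [ 0.686 -0.172  0.636]
 [ 0.682 -0.17   0.633]
 [ 0.685 -0.168  0.635]
 [ 0.684 -0.165  0.634]
 [ 0.684 -0.163  0.634]
 [ 0.685 -0.161  0.634]
 [ 0.675 -0.16   0.627]
 [ 0.676 -0.157  0.628]
 [ 0.675 -0.155  0.626]
 [ 0.67  -0.153  0.623]
 [ 0.671 -0.151  0.624]
 [ 0.69  -0.174  0.636]
 [ 0.689 -0.172  0.635]
 [ 0.69  -0.169  0.635]
 [ 0.688 -0.168  0.634]
 [ 0.685 -0.166  0.632]
 [ 0.682 -0.164  0.63 ]
 [ 0.683 -0.161  0.63 ]
 [ 0.678 -0.16   0.627]
 [ 0.677 -0.158  0.625]
 [ 0.673 -0.156  0.622]
 [ 0.673 -0.153  0.622]]
```

```bash
python3 -m creep '{"translation":[[0,-0.1,0.03],[0,-0.12,0],[0,-0.12,0],[0,-0.15,0],[0,-0.2,0]],"turn":[[0,0,0],[0,0,0],[0,0,0],[0,0,0],[0,0,0]],"grip":[0,0,0,0,0]}'
python3 -m creep '{"translation":[[0,-0.25,0],[0,-0.25,0],[0,-0.25,0],[0,-0.25,0],[0,-0.25,0]],"turn":[[0,0,0],[0,0,0],[0,0,0],[0,0,0],[0,0,0]],"grip":[0,0,0,0,0]}'
python3 -m creep '{"translation":[[0,-0.2,0],[0,-0.2,0],[0,-0.2,0],[0,-0.15,0],[0,-0.12,0]],"turn":[[0,0,0],[0,0,0],[0,0,0],[0,0,0],[0,0,0]],"grip":[0,0,0,0,0]}'
python3 - <<'E'
from h import *
c=cam('scene');w=cloud(c)
h=cv2.cvtColor(c['frame'],cv2.COLOR_RGB2HSV)
m=(h[...,0]>5)&(h[...,0]<17)&(h[...,1]>200)&np.isfinite(w[...,0])&(w[...,2]>.085)&(w[...,2]<.104)&(w[...,0]>.5)
q=w[m];print(np.percentile(q,[1,99],axis=0).round(4))
E
```

```text
time_s: 51.48
tool_pos: [0.6594, -0.1643, 0.0581]
tool_rot: [179.9, -0.1, 0.1]
force: [0.9, -1.9, -0.4]
grip_width: 0.0005
grasp_force: 1.1
time_s: 52.1
tool_pos: [0.6591, -0.0631, 0.0579]
tool_rot: [180.0, -0.0, 0.1]
force: [2.3, -2.7, 0.6]
grip_width: 0.0002
grasp_force: 1.3
time_s: 52.72
tool_pos: [0.6586, 0.0063, 0.0576]
tool_rot: [-180.0, 0.0, 0.1]
force: [2.0, -1.7, -0.4]
grip_width: 0.0006
grasp_force: 0.7
[[0.5949 0.0182 0.0852]
 [0.7271 0.1832 0.1036]]
```

```bash
python3 -m creep '{"translation":[[0,-0.1,0],[0,-0.1,0],[0,-0.1,0],[0,-0.06,0],[0,-0.04,0]],"turn":[[0,0,0],[0,0,0],[0,0,0],[0,0,0],[0,0,0]],"grip":[0,0,0,0,0]}'
python3 -m creep '{"translation":[[0,-0.03,0],[0,-0.03,0],[0,0,0]],"turn":[[0,0,0],[0,0,0],[0,0,0]],"grip":[0,0,0]}'
python3 -m creep '{"translation":[[0,-0.03,0],[0,-0.03,0],[0,0,0]],"turn":[[0,0,0],[0,0,0],[0,0,0]],"grip":[0,0,0]}'
```

```text
time_s: 53.4
tool_pos: [0.6587, 0.0379, 0.0577]
tool_rot: [-180.0, 0.0, 0.1]
force: [0.1, -0.6, -0.5]
grip_width: 0.0006
grasp_force: 0.4
time_s: 53.78
tool_pos: [0.6588, 0.0425, 0.0578]
tool_rot: [-180.0, -0.0, 0.1]
force: [0.3, -0.3, 0.3]
grip_width: 0.0002
grasp_force: 0.0
time_s: 54.15
tool_pos: [0.659, 0.0441, 0.058]
tool_rot: [179.8, -0.1, -0.0]
force: [1.6, -5.2, -1.9]
grip_width: 0.0004
grasp_force: 2.4
```

```bash
python3 -m creep '{"translation":[[0,-0.03,0],[0,0,0],[0,0,0]],"turn":[[0,0,0],[0,0,0],[0,0,0]],"grip":[0,0,0]}'
python3 -m creep '{"translation":[[0,-0.03,0],[0,0,0],[0,0,0]],"turn":[[0,0,0],[0,0,0],[0,0,0]],"grip":[0,0,0]}'
```

```text
time_s: 54.52
tool_pos: [0.6595, 0.0444, 0.0583]
tool_rot: [179.7, -0.2, -0.1]
force: [3.1, -7.5, -0.4]
grip_width: 0.0003
grasp_force: 3.9
time_s: 54.9
tool_pos: [0.6599, 0.0446, 0.0587]
tool_rot: [179.5, -0.2, -0.2]
force: [3.4, -11.6, -1.8]
grip_width: 0.0007
grasp_force: 5.5
```

Hard stop, with the force rising and no motion. I'll back off gently, retreat and inspect.

```bash
python3 -m creep '{"translation":[[0,0.08,0],[0,0.2,0],[0,0.3,0],[0,0.3,-0.3],[0,0,-0.6]],"turn":[[0,0,0],[0,0,0],[0,0,0],[0,0,0],[0,0,0]],"grip":[0,0,0,0,0]}'
python3 -m creep '{"translation":[[0,0.3,-0.6],[-0.3,0.5,-0.4],[-0.3,0.5,0],[0,0,0],[0,0,0]],"turn":[[0,0,0],[0,0,0],[0,0,0],[0,0,0],[0,0,0]],"grip":[0,0,0,0,0]}'
python3 - <<'E'
from h import *
c=cam('scene','e.png');d=cam('side','es.png')
cv2.imwrite('pics/ec.png',np.vstack([np.hstack([cv2.resize(x,(390,300),interpolation=cv2.INTER_CUBIC) for x in (d['frame'][190:280,230:347,::-1],c['frame'][180:270,280:397,::-1])]),cv2.resize(c['frame'][140:280,150:514,::-1],(780,300),interpolation=cv2.INTER_CUBIC)]))
w=cloud(c);h=cv2.cvtColor(c['frame'],cv2.COLOR_RGB2HSV)
m=(h[...,0]>5)&(h[...,0]<17)&(h[...,1]>200)&np.isfinite(w[...,0])&(w[...,2]>.085)&(w[...,2]<.104)&(w[...,0]>.5)
q=w[m];print(np.percentile(q,[1,99],axis=0).round(4))
E
```

```text
time_s: 55.52
tool_pos: [0.6572, -0.0237, 0.1307]
tool_rot: [179.9, 0.1, -0.2]
force: [0.9, 1.3, 0.6]
grip_width: 0.0009
grasp_force: 0.0
time_s: 56.15
tool_pos: [0.6111, -0.1238, 0.211]
tool_rot: [-179.9, -0.1, 0.0]
force: [0.2, 0.5, 0.3]
grip_width: 0.0001
grasp_force: 0.0
[[0.5931 0.0563 0.0853]
 [0.727  0.2209 0.1035]]
```

View pics/ec.png

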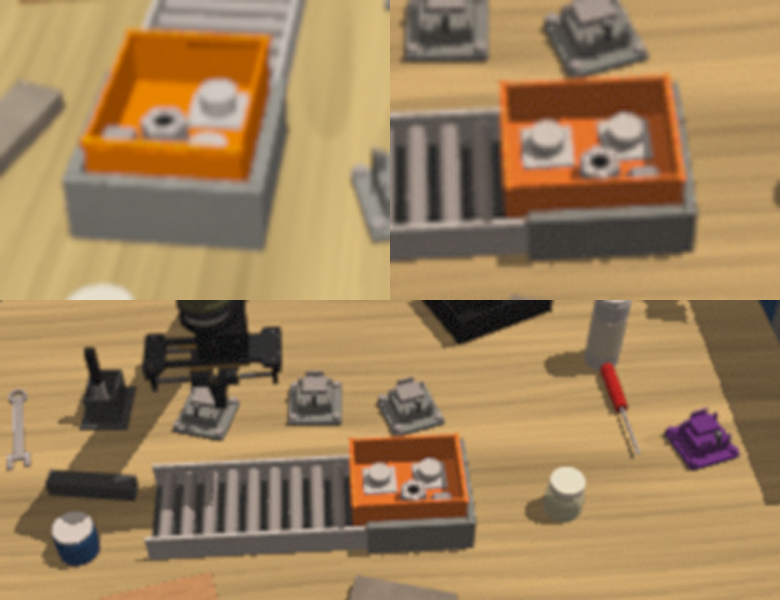

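The tote is flush against the end wall, with both covers and both nuts inside: nuts at (163,122) and (118,133) in the side crop. The bar stands in its pocket at (92,370) and the bystanders are untouched. Handing in.

```bash
python3 -c "
from cell import env
print(env.sign_off())"
```

```text
the job is handed in; nothing more can be done
None
```

The job is handed in at about 56 s of the 210 s: I pried both fitted covers (housings 2 and 3; housing 1 was bare) with the bar, loaded them and both nuts into the tote, pushed it home to a hard stop, and left the bar upright in its pocket with the other things untouched; the sign-off gave no verdict.

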